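Clear the stack of tested battery packs

TASK

Take apart the crosswise stack of four tested battery packs and put each where its tape colour says: green into the empty middle pocket of the clear blister tray, yellow into the nest of the test carrier between its white stops, red flat in the red reject tray, and blue flat on the middle of the scale's pan. Lay every pack fully down in its place without dropping it, and leave the two packs already in the blister tray where they are.

Things in the scene. Friction and masses are not known exactly. Their poses are not given: they have to be found in the camera images.
- pack_green: Passed pack: charcoal battery pack, 135 long (x) x 34 wide (y) x 12 high mm, about 100 to 155 g, with green tape round both ends (18 mm wide); origin at the centre of its underside, z up through its thickness, both ends alike. One of the two lower packs of the stack: they lie on the table side by side, 32 mm apart.
- pack_red: Rejected pack: charcoal battery pack, 135 long (x) x 34 wide (y) x 12 high mm, about 100 to 155 g, with red tape round both ends (18 mm wide); origin at the centre of its underside, z up through its thickness, both ends alike. One of the two lower packs of the stack: they lie on the table side by side, 32 mm apart.
- pack_yellow: Retest pack: charcoal battery pack, 135 long (x) x 34 wide (y) x 12 high mm, about 100 to 155 g, with yellow tape round both ends (18 mm wide); origin at the centre of its underside, z up through its thickness, both ends alike. One of the two upper packs of the stack: they lie side by side, 32 mm apart, crosswise on the two lower packs, their undersides 12 mm above the table.
- pack_blue: Check-weigh pack: charcoal battery pack, 135 long (x) x 34 wide (y) x 12 high mm, about 100 to 155 g, with blue tape round both ends (18 mm wide); origin at the centre of its underside, z up through its thickness, both ends alike. One of the two upper packs of the stack: they lie side by side, 32 mm apart, crosswise on the two lower packs, their undersides 12 mm above the table.
- blister_tray: Fixed clear blister tray 179 (x) x 204 (y) mm, 16 mm high at its ends. Three pockets along x, 66 mm apart in y; the empty middle one is centred on the tray's origin (centre of underside). Pocket floor 5 mm above the table, pocket 153 x 52 mm; 10 mm ridges part the pockets only beyond 45 mm from the middle in x, leaving room for fingers.
- test_carrier: Fixed test carrier: aluminium plate 214 (x) x 116 (y) mm bearing an orange-brown nest block along x. Origin: centre of underside, below the nest's centre. Seat (top of the block) 28 mm above the table, between white end stops 152 mm apart (14 mm high) and four white side lugs 50 mm apart (8 mm high, beyond 42 mm from the middle in x).
- reject_tray: Fixed open red tray, outside 200 (x) x 130 (y) x 35 mm high, walls 4 mm, floor top 4 mm above the table, empty; origin at the centre of its underside. A pack fits flat lengthwise along x.
- scale: Fixed dark grey bench scale with a bright flat steel pan, 150 (x) x 124 (y) mm, whose top is 50 mm above the table; origin on the table exactly under the pan's centre; the low display (up to 22 mm high) sticks out on its -x side to 115 mm from the origin.
- tray_pack_left: Pack already seated in the tray's left-hand outer pocket (tray +y side), same size as the others, green end tape and a white blank label on top; origin at the centre of its underside. It is loose and must stay where it is.
- tray_pack_right: Pack already seated in the tray's right-hand outer pocket (tray -y side), same size as the others, green end tape and a white blank label on top; origin at the centre of its underside. It is loose and must stay where it is.
There are look-alikes about, which are no part of the job. Leave any turquoise look-alike of the scale alone.

How it is judged:
By the outcome, as a careful person would: the job done as asked, in the order asked, and still so for the second after the job is handed in, with the robot touching nothing.
It also fails if it takes over 112 s, if anything falls off the work surface, if the arm or the gripper's body presses on something with over 40 N, if the wrist force passes 120 N, or if a joint passes its speed limit or range.

ROBOT

A 7-joint arm with a two-finger parallel gripper is mounted at the origin on the work surface. World frame = base frame: x ahead of the robot, y to its left, z up, the work surface at z = 0. Lengths are in m, angles in rad, forces in N, time in s.
With the tool pointing down it reaches from about 0.425 to 0.925 m from the base axis. Payload 6.8 kg.
Tool frame: the origin (TCP) lies at the very end of the fingers, on their centre line; the grasp point (between the pads) lies 19 mm behind it; z points along the fingers, y is the line along which they close (so a half turn about z gives the same grasp; the last joint's range is limited). The gripper opens to 85 mm and grips with 20 to 120 N. Pads are 22 mm wide; open, the fingers measure 114 mm over their backs; the gripper's body (76 mm by 85 mm) begins 54 mm behind the grasp point. The pads swing forward as they close: fully open they stand 13 mm farther back than shut.
Start: joints at [-1.323, 0.477, 0.022, 1.555, -0.011, 1.109, -0.083], TCP at [0.235, 0.633, 0.231] pointing down, gripper open.
Joint ranges: [-2.96, 2.96], [-0.34, 2.1], [-1.41, 1.46], [0.24, 2.44], [-1.37, 4.51], [0.17, 1.92], [-2.96, 2.96]. Speed limits (rad/s): [2.39, 2.39, 3.14, 3.14, 3.14, 3.14, 3.14].

INTERFACE

Orientations are given as a rotation vector (axis times angle).
In Python, from bench import get_obs, grab_frame, hand_in gives the robot as it stands.
- The arm moves only by the tool drive_tool, never from a script. Its argument "rows" is a list of rows, each an object with "offset": the shift along the tool's x, y, z as a fraction of full scale, a list of three; "rotation": the turn, a rotation vector about the tool's x, y, z as a fraction of full scale, a list of three; "claw": the opening, from 0 (shut) to 1 (fully open). In form: [{"offset": [tx, ty, tz], "rotation": [wx, wy, wz], "claw": claw}, ...]. A call has 1 to 20 rows; each row is the pose to reach, as a shift and turn from the pose commanded when the call began, along the tool's axes at that moment; what a row does not reach only later rows make up. Full scale, the value 1, is 0.15 m for a shift and 2 rad for a turn. A row lasts 1/12 s, in which the tool goes at most 41.7 mm and 7.16 degrees, less where a joint would pass 70% of its speed; a pose out of reach is approached as far as the arm can. A call with a number of a shift or a turn outside -1 to 1 is refused whole. A call with a gripper value outside its range is refused whole. The fingers move at their own pace and stop on an object; "force" is the grip in N (left out, the last holds). Time passes only in rows, so rows that repeat a pose let the fingers close. It gives the time, the measured TCP pose, the force, the opening and the grip force at its end, in the units of the state.
- get_obs(): the state, without advancing time (a new reading comes with each control period).
- grab_frame(name): name is "side" or "top"; returns a dict with "frame" (384x512x3 uint8, red, green, blue), "z_map" (384x512 float32, m along the optical axis (not along the pixel's ray), 0 where there is no reading), "vfov" (degrees; the focal length in pixels is half the picture's height over the tangent of half this angle, whatever the lens; pixels are square), "cx", "cy" (the principal point, pixels), "R" (3x3) and "t" (3): a world point X has camera coordinates R X + t. Camera axes: x right, y down, z forward; pixel columns grow to the right and rows downward; lengths in m; the calibration is good to about 2 mm. A picture is of the moment at which its call begins.
- hand_in(): hands the job in; it is judged then, once.
The state is a dict: "clock": time; "joints": joint angles; "qvel": joint speeds; "tau": joint torques, N m; "tcp_pos": TCP position; "orientation": TCP orientation; "contact_force": force on the tool from outside, world axes, zero at the start; "moment": the same for the moment, N m; "grip_width": finger opening in m; "gripper_force": force on a finger pad.
Only numpy, scipy, OpenCV 4.12 (cv2) and the standard library are available. Lean on these libraries where they do the work, as an engineer would, in place of code of your own. Each camera call takes 0.05 s, during which the arm holds its last target. There are 200 camera calls.

## Working session

There is one attempt and no reset: what is moved stays moved. The work goes in short steps, Python scripts to look and compute and a tool call to move; the robot and the scene stay as the last step left them, time stands still between calls to the robot, and variables do not carry over. Pictures are saved under pics/ and viewed, at most 14 in all, crops included, and the job is handed in when it is done.

Besides the shell and the picture viewer there is one more tool, called as a command line: name --argument value ..., lists and objects as JSON in quotes. drive_tool: Moves the arm, as the interface text tells. Its arguments: {"type":"object","properties":{"rows":{"type":"array","items":{"type":"object","properties":{"offset":{"type":"array","items":{"type":"number"}},"rotation":{"type":"array","items":{"type":"number"}},"claw":{"type":"number"}}}},"force":{"type":"number"}},"required":["rows"]}

```bash
mkdir -p pics; ls; cat > h.py <<'E'
import numpy as np, cv2
from bench import get_obs, grab_frame, hand_in
def save(n,im): cv2.imwrite('pics/'+n,im[:,:,::-1])
def world(f):
    z=f['z_map'];h,w=z.shape
    F=h/2/np.tan(np.radians(f['vfov'])/2)
    v,u=np.mgrid[:h,:w]
    P=np.stack([(u-f['cx'])*z/F,(v-f['cy'])*z/F,z],-1)
    return (P-np.array(f['t']))@np.array(f['R'])  # R^T(P-t)
E
python3 - <<'E'
from h import *
import pickle
o=get_obs();print(o)
for n in('top','side'):
    f=grab_frame(n);save(n+'0.png',f['frame']);pickle.dump(f,open(n+'0.pkl','wb'))
    print(n,f['vfov'],f['cx'],f['cy'],f['R'],f['t'],(f['z_map']>0).mean())
E
```

```text
pics
{'clock': 0.0, 'joints': array([-1.32307098,  0.47782697,  0.02236863,  1.55649554, -0.01151207,
        1.10932814, -0.08309918]), 'qvel': array([ 0.00036131,  0.00037557, -0.00208362, -0.00050883,  0.00095189,
        0.00092371, -0.00133214]), 'tau': array([-6.25561788e-04, -5.96433735e+01,  1.60685442e+00, -2.81193066e+01,
        1.22657191e-02,  9.22963925e-03, -4.78505427e-06]), 'tcp_pos': array([0.2349581 , 0.63211871, 0.23028967]), 'orientation': array([-5.55964473e-01, -3.09180750e+00,  3.01504677e-03]), 'contact_force': array([-0.70160835,  0.58058834,  0.15389342]), 'moment': array([0.01575718, 0.00451043, 0.02463609]), 'gripper_force': 0.0, 'grip_width': 0.08552111825210013}
top 49.92825773166277 247.11552080099116 184.16127848392784 [[ 0.00225667 -0.99991038  0.01319625]
 [-0.98119272 -0.00476116 -0.19297194]
 [ 0.19301748 -0.01251259 -0.98111553]] [-0.02940524  0.45469906  1.24694042] 0.9962056477864584
side 51.89788284316389 262.5772390590463 191.38268757966694 [[ 0.83325429 -0.55256567  0.0189334 ]
 [-0.34286877 -0.5432951  -0.76633638]
 [ 0.43373759  0.6320614  -0.64216048]] [-0.37492314  0.17213017  1.14162568] 0.9682362874348959
```

View pics/top0.png

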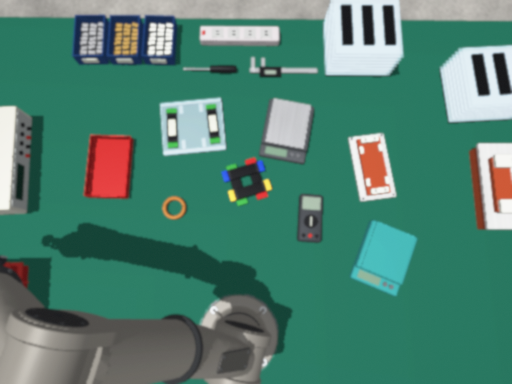

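View pics/side0.png

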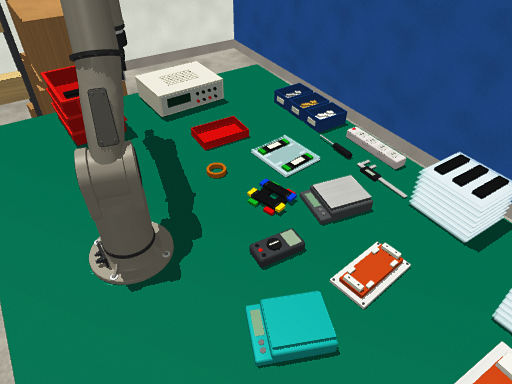

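Top view: the stack is at (247,181), the red reject tray at (109,166), the blister tray at (193,126), the grey scale at (287,130), the carrier at (372,167) and the turquoise look-alike at (384,258). A second, larger carrier-like thing stands at the right edge (493,186), and red bins at the left edge (12,272). Next I measure and take enlarged crops.

```bash
cat > m.py <<'E'
from h import *
import pickle
for n in('top','side'):
    f=pickle.load(open(n+'0.pkl','rb'));W=world(f);z=f['z_map']
    hsv=cv2.cvtColor(f['frame'],cv2.COLOR_RGB2HSV);H,S,V=cv2.split(hsv)
    stk=(abs(W[...,0]-.62)<.5)&(abs(W[...,1])<.75)&(z>0)
    for c,(a,b) in dict(green=(48,72),yellow=(22,35),red=(0,6),blue=(105,125),orange=(4,14),turq=(82,98)).items():
        m=((H>=a)&(H<=b)&(S>130)&(V>90)&stk&(W[...,2]>.006)).astype(np.uint8)
        k,L,st,ce=cv2.connectedComponentsWithStats(m)
        for i in range(1,k):
            if st[i,4]>=12:
                P=W[L==i];print(n,c,ce[i].round(1),st[i,4],'med',np.median(P,0).round(4),'zmax',P[:,2].max().round(4))
f=pickle.load(open('top0.pkl','rb'));c=f['frame']
a=cv2.resize(c[90:210,150:330],None,fx=4.4,fy=4.4,interpolation=cv2.INTER_CUBIC);save('crop_a.png',a[:600,:800])
b=np.hstack([cv2.resize(c[120:220,335:415],(400,500),interpolation=cv2.INTER_CUBIC),cv2.resize(c[120:220,432:512],(400,500),interpolation=cv2.INTER_CUBIC)]);save('crop_b.png',b)
W=world(f)
for p in [(493,186),(372,167),(287,120),(110,166),(193,126),(247,181),(30,300),(150,230),(400,320)]: print(p,W[p[1],p[0]].round(4))
E
python3 m.py
```

```text
top green [210.6 106.8] 32 med [0.7217 0.094  0.0165] zmax 0.0216
top green [171.2 110.6] 32 med [0.7065 0.2239 0.0177] zmax 0.0225
top green [214.5 139.5] 38 med [0.6075 0.0787 0.0175] zmax 0.0229
top green [172.6 144.1] 39 med [0.5925 0.2139 0.0171] zmax 0.0225
top green [231.3 166.8] 44 med [0.5178 0.024  0.0127] zmax 0.0258
top green [242.1 201.3] 67 med [ 0.4058 -0.012   0.0134] zmax 0.0234
top yellow [267.  184.8] 66 med [ 0.4565 -0.0914  0.0243] zmax 0.029
top yellow [232.2 195.4] 62 med [0.4231 0.0196 0.0246] zmax 0.0315
top red [107.2 163.8] 769 med [0.5268 0.4285 0.0259] zmax 0.0408
top red [360.  143.3] 18 med [ 0.5938 -0.392   0.0297] zmax 0.0338
top red [100.6 151.7] 19 med [0.5665 0.4499 0.0076] zmax 0.0116
top red [112.5 158.9] 14 med [0.5435 0.4094 0.0069] zmax 0.0105
top red [249.8 160.8] 40 med [ 0.5389 -0.0374  0.0121] zmax 0.018
top red [103.5 166.5] 22 med [0.5178 0.4382 0.0066] zmax 0.0108
top red [116.5 166.9] 16 med [0.5166 0.3961 0.0078] zmax 0.01
top red [383.9 173. ] 15 med [ 0.4959 -0.4665  0.0288] zmax 0.0333
top red [115.4 175.5] 26 med [0.4886 0.3964 0.
[... 2313 characters left out ...]
34] zmax 0.0273
side blue [291.3 196.7] 55 med [ 0.5149 -0.0725  0.0233] zmax 0.0278
side orange [219.2 165.6] 19 med [0.403  0.2174 0.0127] zmax 0.0205
side orange [216.6 174.2] 45 med [0.3679 0.1745 0.0126] zmax 0.0207
side orange [371.6 270.1] 1222 med [ 0.5159 -0.4378  0.0276] zmax 0.04
side turq [292.  327.1] 4668 med [ 0.2239 -0.4659  0.0493] zmax 0.0556
(493, 186) [ 0.4462 -0.7827  0.0775]
(372, 167) [ 0.5154 -0.4279  0.0312]
(287, 120) [ 0.6647 -0.1556  0.0507]
(110, 166) [0.5204 0.4165 0.0049]
(193, 126) [6.599e-01 1.522e-01 1.000e-04]
(247, 181) [ 0.473  -0.0279  0.005 ]
(30, 300) [0.1583 0.2774 0.7238]
(150, 230) [3.143e-01 2.783e-01 3.000e-04]
(400, 320) [ 0.0419 -0.4985 -0.0042]
```

View pics/crop_a.png

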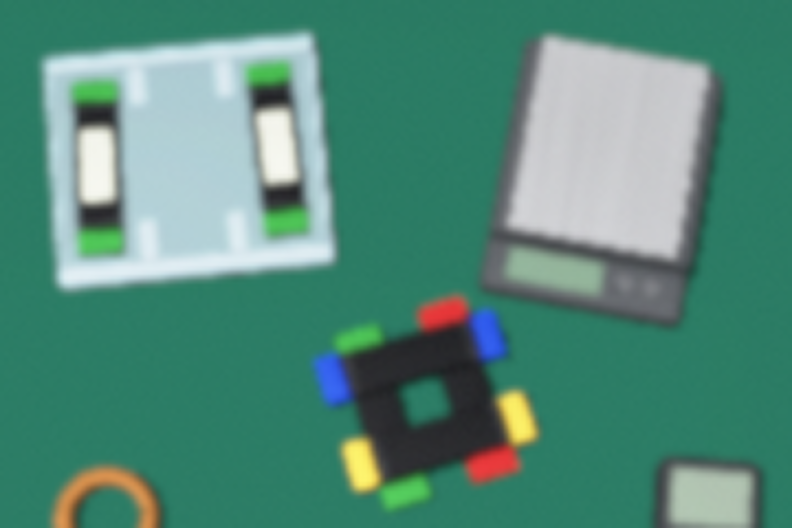

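View pics/crop_b.png

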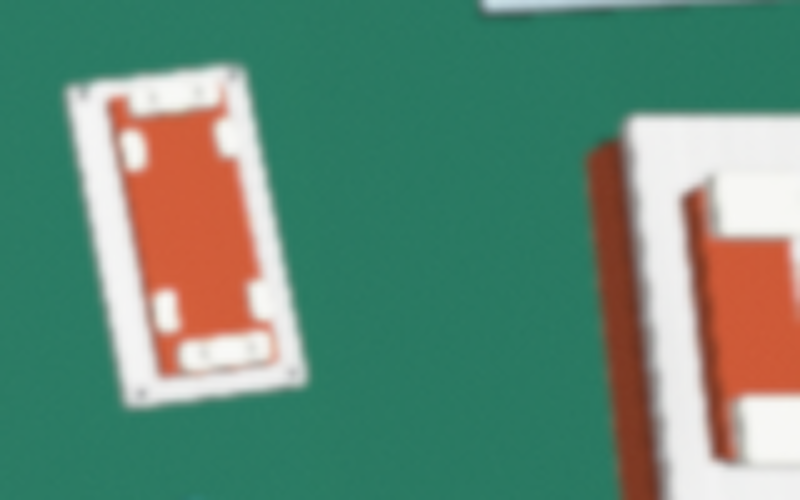

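Of the two carrier-like things, the one at (372,167) lies on the table within reach, and its plate, orange nest and four lugs match the description. The one at (493,186) is a bigger block about 78 mm high and out of range. The grey scale at (287,130) is the one meant, since the turquoise one at (384,258) is excluded. The open red tray at (109,166) is the reject tray. In the stack crop, the upper packs are blue (far) and yellow (near), and the lower ones are green (left) and red (right). Next come precise fits from both views.

```bash
cat > fit.py <<'E'
from h import *
def xy(f,m,z):
    F=192/np.tan(np.radians(f['vfov'])/2);R=np.array(f['R']);t=np.array(f['t'])
    v,u=np.nonzero(m);d=np.stack([(u-f['cx'])/F,(v-f['cy'])/F,np.ones(len(u))],-1)@R
    c=-R.T@t;s=(z-c[2])/d[:,2];return (c+d*s[:,None])[:,:2]
def rect(f,m,z):
    m=m.astype(np.uint8);k,L,st,ce=cv2.connectedComponentsWithStats(m)
    if k<2:return None
    i=1+st[1:,4].argmax();p=xy(f,L==i,z).astype(np.float32)
    (c,s,a)=cv2.minAreaRect(p*1000)
    if s[0]<s[1]: a+=90; s=s[::-1]
    return np.round(c,1),np.round(s,1),round((a+90)%180-90,1)
def load(f):
    W=world(f);H,S,V=cv2.split(cv2.cvtColor(f['frame'],cv2.COLOR_RGB2HSV));return W,H.astype(int),S.astype(int),V.astype(int)
def tapes(f,box,z,cols=('green','yellow','red','blue')):
    "tape blobs inside world box (cx,cy,r) -> centroid xy on plane z"
    W,H,S,V=load(f);near=np.hypot(W[...,0]-box[0],W[...,1]-box[1])<box[2];out={}
    rng=dict(green=(48,70),yellow=(20,35),red=(0,7),blue=(105,125))
    for c in cols:
        a,b=rng[c];hh=(H>=a)&(H<=b)|((c=='red')&(H>173))
        m=(hh&(S>120)&(V>90)&near&(W[...,2]>.004)).astype(np.uint8)
        k,L,st,ce=cv2.connectedComponentsWithStats(m);ii=sorted(range(1,k),key=lambda i:-st[i,4])[:2]
        if len(ii)<2: out[c]=None;continue
        q=[xy(f,L==i,z[c]).mean(0) for i in ii];zz=[np.percentile(W[L==i][:,2],80) for i in ii]
        d=q[0]-q[1];out[c]=(((q[0]+q[1])/2*1000).round(1),round(np.degrees(np.arctan2(d[1],d[0]))%180,1),round(np.hypot(*d)*1000,1),np.round(np.array(zz)*1000,1))
    return out
E
python3 - <<'E'
from fit import *
import pickle
for n in('top','side'):
    f=pickle.load(open(n+'0.pkl','rb'));W,H,S,V=load(f);X,Y,Z=[W[...,i] for i in range(3)]
    print(n,'cam',(-np.array(f['R']).T@f['t']).round(3))
    for k,v in tapes(f,(.47,-.025,.13),dict(green=.012,red=.012,blue=.024,yellow=.024)).items():print(k,v)
    def b(x,y,r):return np.hypot(X-x,Y-y)<r
    g=(S<70)
    print('carrier orange z28',rect(f,b(.52,-.43,.15)&(H<16)&(S>120)&(Z>.015),.028), np.median(Z[b(.52,-.43,.03)]))
    print('carrier plate all',rect(f,b(.52,-.43,.16)&~((H>60)&(H<100)&(S>100)&(V>60))&(V>120),.012))
    print('pan z50',rect(f,b(.66,-.155,.11)&(Z>.042)&(V>140)&(S<60),.050),np.median(Z[b(.66,-.155,.03)]))
    print('pan+body',rect(f,b(.64,-.15,.19)&(Z>.006)&(S<60),.04))
    print('tray',rect(f,b(.656,.15,.19)&((H>80)&(S<110)&(V>140)|(S<60)&(V>120)|(Z>.009)),.010), np.median(Z[b(.656,.15,.02)]))
    print('reject rim',rect(f,b(.52,.42,.16)&((H<7)|(H>172))&(S>120)&(Z>.02),.035), np.median(Z[b(.52,.42,.03)]))
    for k,(x,y) in dict(L=(.65,.22),R=(.664,.087)).items():print('traypack',k,tapes(f,(x,y,.09) if 0 else (x,y,.075),dict(green=.017),('green',)))
E
```

```text
top cam [ 0.206 -0.012  1.312]
green (array([461.9,   5.7]), np.float64(17.2), np.float64(117.4), array([15.5, 15.8]))
yellow (array([439.7, -36.1]), np.float64(107.4), np.float64(115.3), array([26.3, 26.9]))
red (array([482.1, -56.2]), np.float64(18.2), np.float64(115.8), array([15.4, 15.2]))
blue (array([501.6, -14.8]), np.float64(106.9), np.float64(114.6), array([26.3, 26.4]))
carrier orange z28 (array([ 521.6, -431.9]), array([179.5,  72. ]), 7.9) 0.02836528727597487
carrier plate all (array([ 523.1, -432.5]), array([223. , 126.3]), 7.8)
pan z50 (array([ 654.7, -158.3]), array([150. , 126.1]), -10.8) 0.05059364445440774
pan+body (array([ 635.1, -155.5]), array([200.3, 147. ]), -10.8)
tray (array([657.4, 154.1]), array([211.5, 189.2]), -84.0) 0.005164174003076652
reject rim (array([513.8, 412.6]), array([202.1, 134.2]), -1.5) 0.0037350517655225387
traypack L {'green': (array([649.3, 220. ]), np.float64(4.3), np.float64(114.3), array([19.2, 18.9]))}
traypack R {'green': (array([664.8,  86.3]), np.float64(8.1), np.float64(114.5), array([19.5, 19. ]))}
side cam [-0.124 -0.835  0.872]
[... 338 characters left out ...]
[24.8, 25. ]))
carrier orange z28 (array([ 515.3, -436.1]), array([194.4,  78.2]), 7.9) 0.027745772980073864
carrier plate all (array([ 524.5, -433. ]), array([235.1, 118. ]), 7.8)
pan z50 (array([ 651.6, -159.2]), array([148.5, 122.1]), -10.7) 0.04961147565810016
pan+body (array([ 623.8, -169.7]), array([216.4, 174.2]), -10.7)
tray (array([654.1, 154. ]), array([212.3, 189.5]), -84.5) 0.004623607822799115
reject rim (array([508.6, 403.8]), array([208.4, 154.5]), -1.2) 0.003759913316419267
traypack L {'green': (array([646.4, 217. ]), np.float64(5.2), np.float64(121.0), array([17.9, 17. ]))}
traypack R {'green': (array([661. ,  84.7]), np.float64(9.0), np.float64(120.8), array([18.2, 17.8]))}
```

```bash
cat > plan.py <<'E'
import numpy as np, json, sys
# usage: plan.py start(x,y,z,psi mm/deg) wp wp ...  ; prints offset / rotation-z per call, rows
def go(wps):
    p=np.array(wps[0],float)
    for w in wps[1:]:
        w=np.array(w,float);k=1
        while True:
            d=(w-p)/k;ok=True
            for i in range(k):
                a=np.radians(p[3]+d[3]*i);o=np.array([-np.sin(a)*d[0]+np.cos(a)*d[1],np.cos(a)*d[0]+np.sin(a)*d[1],-d[2]])
                ok&=abs(o).max()<149 and abs(d[3])<114
            if ok:break
            k+=1
        for i in range(k):
            a=np.radians(p[3]);dd=(w-p)/(k-i)
            o=np.round(np.array([-np.sin(a)*dd[0]+np.cos(a)*dd[1],np.cos(a)*dd[0]+np.sin(a)*dd[1],-dd[2]])/150,3)
            r=round(-np.radians(dd[3])/2,3)
            n=int(max(np.ceil(np.linalg.norm(dd[:3])/38),np.ceil(abs(dd[3])/6.5)))+1
            q=o*150;p=p+np.array([-np.sin(a)*q[0]+np.cos(a)*q[1],np.cos(a)*q[0]+np.sin(a)*q[1],-q[2],-np.degrees(r*2)])
            print(o.tolist(),'rz',r,'rows',n,'->',p.round(1).tolist())
go(json.loads(sys.argv[1]))
E
python3 plan.py '[[235,633,231,69.6],[439,-35.3,110,17.3],[439,-35.3,14,17.3]]'
```

```text
[-0.566, -0.74, 0.161] rz 0.091 rows 5 -> [275.9, 499.4, 206.8, 59.2]
[-0.69, -0.626, 0.161] rz 0.091 rows 5 -> [316.6, 365.7, 182.7, 48.7]
[-0.792, -0.491, 0.162] rz 0.091 rows 5 -> [357.4, 232.0, 158.4, 38.3]
[-0.868, -0.339, 0.161] rz 0.092 rows 5 -> [398.2, 98.3, 134.2, 27.8]
[-0.915, -0.174, 0.162] rz 0.091 rows 5 -> [439.1, -35.3, 109.9, 17.3]
[0.0, -0.0, 0.64] rz 0.0 rows 4 -> [439.1, -35.3, 13.9, 17.3]
```

```bash
python3 plan.py '[[235,633,231,69.6],[470,220,190,35],[455,-35,110,17.3],[439,-35.3,110,17.3]]'
```

```text
[-0.607, -0.509, 0.068] rz 0.075 rows 5 -> [293.7, 529.7, 220.8, 61.0]
[-0.676, -0.412, 0.068] rz 0.076 rows 5 -> [352.5, 426.5, 210.6, 52.3]
[-0.731, -0.305, 0.069] rz 0.075 rows 5 -> [411.2, 323.2, 200.3, 43.7]
[-0.768, -0.192, 0.068] rz 0.076 rows 5 -> [470.0, 220.1, 190.1, 35.0]
[-0.668, -0.529, 0.267] rz 0.077 rows 5 -> [462.5, 92.5, 150.0, 26.2]
[-0.741, -0.419, 0.267] rz 0.077 rows 5 -> [455.1, -35.0, 110.0, 17.3]
[0.03, -0.103, -0.0] rz 0.0 rows 2 -> [439.0, -35.3, 110.0, 17.3]
```

drive_tool --rows '[{"offset": [0,0,0],"rotation": [0,0,0],"claw": 0.6}]' --force 70

```text
clock: 0.18
tcp_pos: [0.235, 0.6324, 0.2307]
orientation: [-0.556, -3.092, 0.002]
contact_force: [-1.4, 0.2, -0.2]
grip_width: 0.0754
gripper_force: 0.0
```

drive_tool --rows '[{"offset": [-0.607,-0.509,0.068],"rotation": [0,0,0.075],"claw": 0.6},{"offset": [-0.607,-0.509,0.068],"rotation": [0,0,0.075],"claw": 0.6},{"offset": [-0.607,-0.509,0.068],"rotation": [0,0,0.075],"claw": 0.6},{"offset": [-0.607,-0.509,0.068],"rotation": [0,0,0.075],"claw": 0.6},{"offset": [-0.607,-0.509,0.068],"rotation": [0,0,0.075],"claw": 0.6}]'

```text
clock: 0.6
tcp_pos: [0.2959, 0.5271, 0.2211]
orientation: [0.793, 3.039, -0.001]
contact_force: [-0.4, 1.2, 0.2]
grip_width: 0.0513
gripper_force: 0.0
```

drive_tool --rows '[{"offset": [-0.676,-0.412,0.068],"rotation": [0,0,0.076],"claw": 0.6},{"offset": [-0.676,-0.412,0.068],"rotation": [0,0,0.076],"claw": 0.6},{"offset": [-0.676,-0.412,0.068],"rotation": [0,0,0.076],"claw": 0.6},{"offset": [-0.676,-0.412,0.068],"rotation": [0,0,0.076],"claw": 0.6},{"offset": [-0.676,-0.412,0.068],"rotation": [0,0,0.076],"claw": 0.6}]'

```text
clock: 1.02
tcp_pos: [0.3534, 0.4256, 0.211]
orientation: [1.019, 2.972, 0.0]
contact_force: [-0.4, 0.3, -0.3]
grip_width: 0.051
gripper_force: 0.0
```

drive_tool --rows '[{"offset": [-0.731,-0.305,0.069],"rotation": [0,0,0.075],"claw": 0.6},{"offset": [-0.731,-0.305,0.069],"rotation": [0,0,0.075],"claw": 0.6},{"offset": [-0.731,-0.305,0.069],"rotation": [0,0,0.075],"claw": 0.6},{"offset": [-0.731,-0.305,0.069],"rotation": [0,0,0.075],"claw": 0.6},{"offset": [-0.731,-0.305,0.069],"rotation": [0,0,0.075],"claw": 0.6}]'

```text
clock: 1.43
tcp_pos: [0.4119, 0.3234, 0.2007]
orientation: [-1.237, -2.888, -0.001]
contact_force: [-0.1, 0.8, 0.3]
grip_width: 0.0514
gripper_force: 0.0
```

drive_tool --rows '[{"offset": [-0.768,-0.192,0.068],"rotation": [0,0,0.076],"claw": 0.6},{"offset": [-0.768,-0.192,0.068],"rotation": [0,0,0.076],"claw": 0.6},{"offset": [-0.768,-0.192,0.068],"rotation": [0,0,0.076],"claw": 0.6},{"offset": [-0.768,-0.192,0.068],"rotation": [0,0,0.076],"claw": 0.6},{"offset": [-0.768,-0.192,0.068],"rotation": [0,0,0.076],"claw": 0.6}]'

```text
clock: 1.85
tcp_pos: [0.4707, 0.2209, 0.1904]
orientation: [-1.451, -2.786, -0.001]
contact_force: [0.4, 0.9, -0.6]
grip_width: 0.051
gripper_force: 0.0
```

drive_tool --rows '[{"offset": [-0.668,-0.529,0.267],"rotation": [0,0,0.077],"claw": 0.6},{"offset": [-0.668,-0.529,0.267],"rotation": [0,0,0.077],"claw": 0.6},{"offset": [-0.668,-0.529,0.267],"rotation": [0,0,0.077],"claw": 0.6},{"offset": [-0.668,-0.529,0.267],"rotation": [0,0,0.077],"claw": 0.6},{"offset": [-0.668,-0.529,0.267],"rotation": [0,0,0.077],"claw": 0.6}]'

```text
clock: 2.27
tcp_pos: [0.4617, 0.092, 0.1496]
orientation: [-1.661, -2.665, 0.002]
contact_force: [-0.3, 0.7, 0.6]
grip_width: 0.0513
gripper_force: 0.0
```

drive_tool --rows '[{"offset": [-0.741,-0.419,0.267],"rotation": [0,0,0.077],"claw": 0.6},{"offset": [-0.741,-0.419,0.267],"rotation": [0,0,0.077],"claw": 0.6},{"offset": [-0.741,-0.419,0.267],"rotation": [0,0,0.077],"claw": 0.6},{"offset": [-0.741,-0.419,0.267],"rotation": [0,0,0.077],"claw": 0.6},{"offset": [-0.741,-0.419,0.267],"rotation": [0,0,0.077],"claw": 0.6},{"offset": [-0.741,-0.419,0.267],"rotation": [0,0,0.077],"claw": 0.6},{"offset": [-0.741,-0.419,0.267],"rotation": [0,0,0.077],"claw": 0.6},{"offset": [-0.741,-0.419,0.267],"rotation": [0,0,0.077],"claw": 0.6}]'

```text
clock: 2.93
tcp_pos: [0.4564, -0.0325, 0.1107]
orientation: [1.855, 2.535, 0.002]
contact_force: [-0.8, 0.7, 0.2]
grip_width: 0.0511
gripper_force: 0.0
```

```bash
cat > st.py <<'E'
from h import *
from scipy.spatial.transform import Rotation as Ro
o=get_obs();R=Ro.from_rotvec(o['orientation']).as_matrix()
print(round(o['clock'],2),(o['tcp_pos']*1000).round(1),'psi',np.degrees(np.arctan2(R[1,1],R[0,1])).round(1),'tilt',(R[:,2]).round(3),'w',round(o['grip_width']*1000,1),'gf',round(o['gripper_force'],1),'F',o['contact_force'].round(1),'q',o['joints'].round(2))
E
python3 st.py
```

```text
2.93 [456.4 -32.5 110.7] psi 17.6 tilt [ 0.001  0.001 -1.   ] w 51.1 gf 0.0 F [-0.8  0.7  0.2] q [-0.43  0.31  0.43  2.19 -0.21  0.67  0.45]
```

```bash
python3 plan.py '[[456.4,-32.5,110.7,17.6],[439,-35.3,14,17.3]]';python3 plan.py '[[439,-35.3,14,17.3],[439,-35.3,114,17.3],[490,-250,130,-50],[522.5,-432.3,80,-82.2],[522.5,-432.3,32,-82.2]]'
```

```text
[0.017, -0.116, 0.645] rz 0.003 rows 4 -> [439.0, -35.3, 14.0, 17.3]
[0.0, 0.0, -0.667] rz -0.0 rows 4 -> [439.0, -35.3, 114.0, 17.3]
[-0.734, -0.051, -0.053] rz 0.294 rows 7 -> [464.4, -142.7, 122.0, -16.4]
[-0.638, 0.365, -0.053] rz 0.293 rows 7 -> [490.0, -250.0, 130.0, -50.0]
[-0.308, 0.535, 0.167] rz 0.141 rows 4 -> [506.2, -341.1, 104.9, -66.1]
[-0.147, 0.6, 0.166] rz 0.14 rows 4 -> [522.5, -432.3, 80.0, -82.2]
[0.0, -0.0, 0.32] rz 0.0 rows 3 -> [522.5, -432.3, 32.0, -82.2]
```

drive_tool --rows '[{"offset": [0.017,-0.116,0.1],"rotation": [0,0,0.003],"claw": 0.6},{"offset": [0.017,-0.116,0.3],"rotation": [0,0,0.003],"claw": 0.6},{"offset": [0.017,-0.116,0.5],"rotation": [0,0,0.003],"claw": 0.6},{"offset": [0.017,-0.116,0.6],"rotation": [0,0,0.003],"claw": 0.6},{"offset": [0.017,-0.116,0.645],"rotation": [0,0,0.003],"claw": 0.6},{"offset": [0.017,-0.116,0.645],"rotation": [0,0,0.003],"claw": 0.6},{"offset": [0.017,-0.116,0.645],"rotation": [0,0,0.003],"claw": 0.6},{"offset": [0.017,-0.116,0.645],"rotation": [0,0,0.003],"claw": 0.6}]'

```text
clock: 3.6
tcp_pos: [0.4391, -0.0375, 0.0145]
orientation: [1.867, 2.525, 0.002]
contact_force: [0.4, 0.5, 0.0]
grip_width: 0.0511
gripper_force: 0.0
```

```bash
cat > look.py <<'E'
from fit import *
import sys
n=sys.argv[1];u0,v0,u1,v1=map(int,sys.argv[3:7])
f=grab_frame(n);c=f['frame'][v0:v1,u0:u1];s=min(780/c.shape[1],590/c.shape[0])
save(sys.argv[2],cv2.resize(c,None,fx=s,fy=s,interpolation=cv2.INTER_CUBIC))
E
python3 st.py; python3 look.py side s1.png 220 150 330 230
```

```text
3.6 [439.1 -37.5  14.5] psi 17.1 tilt [ 0.002  0.    -1.   ] w 51.1 gf 0.0 F [0.4 0.5 0. ] q [-0.31  0.48  0.31  2.27 -0.35  0.43  0.58]
```

View pics/s1.png

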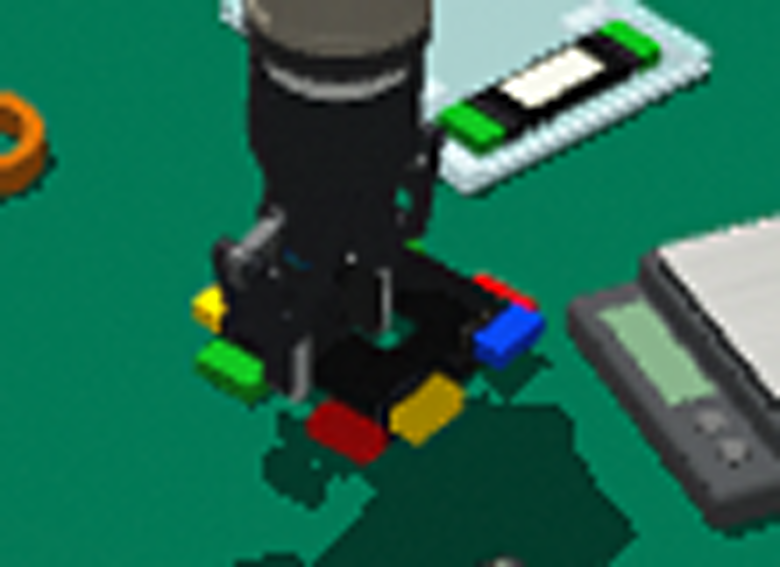

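The fingers straddle the yellow pack (crop tips at (295,370) and (385,300), the inner one in the hole). Closing and lifting a little.

drive_tool --rows '[{"offset": [0,0,0],"rotation": [0,0,0],"claw": 0.2},{"offset": [0,0,0],"rotation": [0,0,0],"claw": 0.2},{"offset": [0,0,0],"rotation": [0,0,0],"claw": 0.2},{"offset": [0,0,0],"rotation": [0,0,0],"claw": 0.2},{"offset": [0,0,0],"rotation": [0,0,0],"claw": 0.2},{"offset": [0,0,0],"rotation": [0,0,0],"claw": 0.2},{"offset": [0,0,0],"rotation": [0,0,0],"claw": 0.2},{"offset": [0,0,0],"rotation": [0,0,0],"claw": 0.2},{"offset": [0,0,-0.05],"rotation": [0,0,0],"claw": 0.2},{"offset": [0,0,-0.1],"rotation": [0,0,0],"claw": 0.2},{"offset": [0,0,-0.2],"rotation": [0,0,0],"claw": 0.2},{"offset": [0,0,-0.35],"rotation": [0,0,0],"claw": 0.2},{"offset": [0,0,-0.5],"rotation": [0,0,0],"claw": 0.2},{"offset": [0,0,-0.667],"rotation": [0,0,0],"claw": 0.2},{"offset": [0,0,-0.667],"rotation": [0,0,0],"claw": 0.2},{"offset": [0,0,-0.667],"rotation": [0,0,0],"claw": 0.2},{"offset": [0,0,-0.667],"rotation": [0,0,0],"claw": 0.2}]'

```text
clock: 5.07
tcp_pos: [0.4376, -0.0378, 0.1135]
orientation: [-1.868, -2.526, -0.0]
contact_force: [-0.1, -0.6, -1.7]
grip_width: 0.0318
gripper_force: 70.4
```

```bash
python3 st.py; python3 look.py side s2.png 220 120 330 230; python3 plan.py '[[438.5,-37.5,114,17.3],[490,-250,130,-50],[522.5,-432.3,80,-82.2],[522.5,-432.3,32,-82.2]]'
```

```text
5.07 [437.6 -37.8 113.5] psi 17.0 tilt [-0.  0. -1.] w 31.8 gf 70.4 F [-0.1 -0.6 -1.7] q [-0.45  0.28  0.45  2.23 -0.2   0.67  0.45]
[-0.727, -0.047, -0.053] rz 0.294 rows 7 -> [464.2, -143.7, 122.0, -16.4]
[-0.631, 0.365, -0.054] rz 0.293 rows 7 -> [490.0, -250.0, 130.0, -50.0]
[-0.308, 0.535, 0.167] rz 0.141 rows 4 -> [506.3, -341.1, 105.0, -66.1]
[-0.147, 0.6, 0.167] rz 0.14 rows 4 -> [522.5, -432.4, 80.0, -82.2]
[-0.0, -0.0, 0.32] rz 0.0 rows 3 -> [522.5, -432.4, 32.0, -82.2]
```

View pics/s2.png

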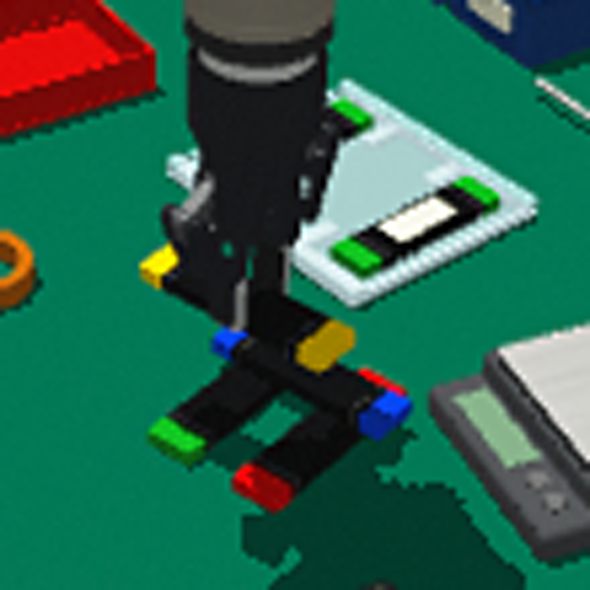

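Yellow is held level at crop (250,300) and the others are undisturbed. Carrying it to the carrier.

drive_tool --rows '[{"offset": [-0.12,-0.008,-0.01],"rotation": [0,0,0.05],"claw": 0.2},{"offset": [-0.727,-0.047,-0.053],"rotation": [0,0,0.294],"claw": 0.2},{"offset": [-0.727,-0.047,-0.053],"rotation": [0,0,0.294],"claw": 0.2},{"offset": [-0.727,-0.047,-0.053],"rotation": [0,0,0.294],"claw": 0.2},{"offset": [-0.727,-0.047,-0.053],"rotation": [0,0,0.294],"claw": 0.2},{"offset": [-0.727,-0.047,-0.053],"rotation": [0,0,0.294],"claw": 0.2},{"offset": [-0.727,-0.047,-0.053],"rotation": [0,0,0.294],"claw": 0.2},{"offset": [-0.727,-0.047,-0.053],"rotation": [0,0,0.294],"claw": 0.2}]'

```text
clock: 5.78
tcp_pos: [0.4625, -0.1436, 0.1207]
orientation: [-2.515, -1.881, 0.002]
contact_force: [-0.1, 0.0, -0.4]
grip_width: 0.0313
gripper_force: 70.3
```

drive_tool --rows '[{"offset": [-0.631,0.365,-0.054],"rotation": [0,0,0.293],"claw": 0.2},{"offset": [-0.631,0.365,-0.054],"rotation": [0,0,0.293],"claw": 0.2},{"offset": [-0.631,0.365,-0.054],"rotation": [0,0,0.293],"claw": 0.2},{"offset": [-0.631,0.365,-0.054],"rotation": [0,0,0.293],"claw": 0.2},{"offset": [-0.631,0.365,-0.054],"rotation": [0,0,0.293],"claw": 0.2},{"offset": [-0.631,0.365,-0.054],"rotation": [0,0,0.293],"claw": 0.2},{"offset": [-0.631,0.365,-0.054],"rotation": [0,0,0.293],"claw": 0.2}]'

```text
clock: 6.37
tcp_pos: [0.4883, -0.2498, 0.1291]
orientation: [-2.951, -1.076, 0.001]
contact_force: [-0.3, -0.5, -0.7]
grip_width: 0.0319
gripper_force: 70.3
```

drive_tool --rows '[{"offset": [-0.308,0.535,0.167],"rotation": [0,0,0.141],"claw": 0.2},{"offset": [-0.308,0.535,0.167],"rotation": [0,0,0.141],"claw": 0.2},{"offset": [-0.308,0.535,0.167],"rotation": [0,0,0.141],"claw": 0.2},{"offset": [-0.308,0.535,0.167],"rotation": [0,0,0.141],"claw": 0.2},{"offset": [-0.308,0.535,0.167],"rotation": [0,0,0.141],"claw": 0.2}]'

```text
clock: 6.78
tcp_pos: [0.5037, -0.3417, 0.104]
orientation: [-3.073, -0.647, 0.002]
contact_force: [-0.6, 0.5, -1.7]
grip_width: 0.032
gripper_force: 70.4
```

drive_tool --rows '[{"offset": [-0.147,0.6,0.167],"rotation": [0,0,0.14],"claw": 0.2},{"offset": [-0.147,0.6,0.167],"rotation": [0,0,0.14],"claw": 0.2},{"offset": [-0.147,0.6,0.167],"rotation": [0,0,0.14],"claw": 0.2},{"offset": [-0.147,0.6,0.167],"rotation": [0,0,0.14],"claw": 0.2},{"offset": [-0.147,0.6,0.167],"rotation": [0,0,0.14],"claw": 0.2},{"offset": [-0.147,0.6,0.167],"rotation": [0,0,0.14],"claw": 0.2},{"offset": [-0.147,0.6,0.167],"rotation": [0,0,0.14],"claw": 0.2},{"offset": [-0.147,0.6,0.167],"rotation": [0,0,0.14],"claw": 0.2},{"offset": [-0.147,0.6,0.167],"rotation": [0,0,0.14],"claw": 0.2}]'

```text
clock: 7.53
tcp_pos: [0.5206, -0.432, 0.0799]
orientation: [-3.134, -0.21, -0.001]
contact_force: [0.2, 0.8, -1.1]
grip_width: 0.0318
gripper_force: 70.6
```

```bash
python3 st.py; python3 look.py side s3.png 310 190 430 310
```

```text
7.53 [ 520.6 -432.    79.9] psi -82.3 tilt [ 0.001  0.001 -1.   ] w 31.8 gf 70.6 F [ 0.2  0.8 -1.1] q [ 0.09  0.79  0.79  1.7  -0.68  0.94 -0.29]
```

View pics/s3.png

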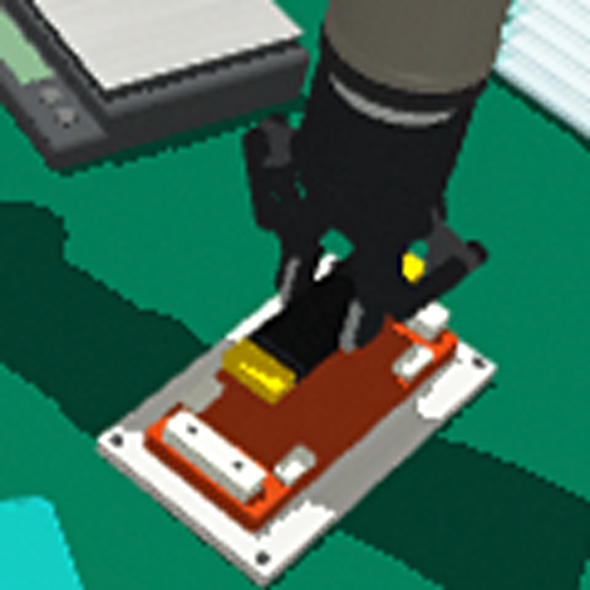

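Yellow is lined up over the nest: the tape end at crop (260,370) lies between the stop (210,455) and the lugs. Lowering it.

drive_tool --rows '[{"offset": [0,0,0.1],"rotation": [0,0,0],"claw": 0.2},{"offset": [0,0,0.2],"rotation": [0,0,0],"claw": 0.2},{"offset": [0,0,0.26],"rotation": [0,0,0],"claw": 0.2},{"offset": [0,0,0.29],"rotation": [0,0,0],"claw": 0.2},{"offset": [0,0,0.31],"rotation": [0,0,0],"claw": 0.2},{"offset": [0,0,0.32],"rotation": [0,0,0],"claw": 0.2},{"offset": [0,0,0.328],"rotation": [0,0,0],"claw": 0.2},{"offset": [0,0,0.328],"rotation": [0,0,0],"claw": 0.2},{"offset": [0,0,0.328],"rotation": [0,0,0],"claw": 0.2}]'

```text
clock: 8.33
tcp_pos: [0.5197, -0.4333, 0.0311]
orientation: [-3.134, -0.206, 0.0]
contact_force: [-2.9, 3.0, 5.1]
grip_width: 0.0319
gripper_force: 71.3
```

drive_tool --rows '[{"offset": [0,0,0],"rotation": [0,0,0],"claw": 0.45},{"offset": [0,0,0],"rotation": [0,0,0],"claw": 0.55},{"offset": [0,0,0],"rotation": [0,0,0],"claw": 0.6},{"offset": [0,0,0],"rotation": [0,0,0],"claw": 0.6},{"offset": [0,0,0],"rotation": [0,0,0],"claw": 0.6},{"offset": [0,0,-0.1],"rotation": [0,0,0],"claw": 0.6},{"offset": [0,0,-0.3],"rotation": [0,0,0],"claw": 0.6},{"offset": [0,0,-0.5],"rotation": [0,0,0],"claw": 0.6},{"offset": [0,0,-0.6],"rotation": [0,0,0],"claw": 0.6},{"offset": [0,0,-0.6],"rotation": [0,0,0],"claw": 0.6},{"offset": [0,0,-0.6],"rotation": [0,0,0],"claw": 0.6}]'

```text
clock: 9.25
tcp_pos: [0.5206, -0.4336, 0.1216]
orientation: [3.134, 0.207, 0.003]
contact_force: [-0.2, 0.1, -0.1]
grip_width: 0.0513
gripper_force: 0.0
```

```bash
python3 st.py; python3 - <<'E'
from fit import *
Z=dict(green=.012,red=.012,blue=.024,yellow=.040)
for n in('top','side'):
    f=grab_frame(n)
    print(n,{k:v for k,v in tapes(f,(.47,-.025,.13),Z,('green','red','blue')).items()},'\n',tapes(f,(.522,-.432,.12),Z,('yellow',)))
E
python3 plan.py '[[520.3,-432,120,-82.2],[520,-250,120,-30],[502,-15.7,100,17.3],[502,-15.7,14.3,17.3]]'
```

```text
9.25 [ 520.6 -433.6  121.6] psi -82.4 tilt [ 0.002 -0.001 -1.   ] w 51.3 gf 0.0 F [-0.2  0.1 -0.1] q [ 0.06  0.74  0.83  1.68 -0.64  1.01 -0.32]
top {'green': None, 'red': None, 'blue': None} 
 {'yellow': None}
side {'green': (array([460.1,   6.5]), np.float64(19.3), np.float64(126.8), array([13.3, 13.6])), 'red': (array([480.5, -55.4]), np.float64(19.0), np.float64(124.9), array([12.8, 14.1])), 'blue': (array([496.6, -16.7]), np.float64(106.4), np.float64(119.6), array([24.8, 25.4]))} 
 {'yellow': (array([ 518.5, -435.2]), np.float64(7.6), np.float64(121.4), array([41. , 40.3]))}
[0.081, -0.601, -0.0] rz -0.228 rows 6 -> [520.1, -341.0, 120.0, -56.1]
[0.338, -0.504, -0.0] rz -0.228 rows 6 -> [520.0, -250.0, 120.0, -29.9]
[0.647, -0.442, 0.067] rz -0.206 rows 5 -> [511.0, -132.8, 110.0, -6.3]
[0.769, -0.146, 0.066] rz -0.206 rows 5 -> [501.9, -15.8, 100.0, 17.3]
[0.0, 0.0, 0.572] rz -0.0 rows 4 -> [501.9, -15.8, 14.2, 17.3]
```

Yellow is seated (top at 40 mm, 7.6°) and the stack is undisturbed. On to blue.

drive_tool --rows '[{"offset": [0.081,-0.601,0],"rotation": [0,0,-0.228],"claw": 0.6},{"offset": [0.081,-0.601,0],"rotation": [0,0,-0.228],"claw": 0.6},{"offset": [0.081,-0.601,0],"rotation": [0,0,-0.228],"claw": 0.6},{"offset": [0.081,-0.601,0],"rotation": [0,0,-0.228],"claw": 0.6},{"offset": [0.081,-0.601,0],"rotation": [0,0,-0.228],"claw": 0.6},{"offset": [0.081,-0.601,0],"rotation": [0,0,-0.228],"claw": 0.6}]'

```text
clock: 9.85
tcp_pos: [0.5198, -0.3421, 0.1195]
orientation: [-3.007, -0.906, 0.001]
contact_force: [-1.0, 0.2, -0.0]
grip_width: 0.0511
gripper_force: 0.0
```

drive_tool --rows '[{"offset": [0.338,-0.504,0],"rotation": [0,0,-0.228],"claw": 0.6},{"offset": [0.338,-0.504,0],"rotation": [0,0,-0.228],"claw": 0.6},{"offset": [0.338,-0.504,0],"rotation": [0,0,-0.228],"claw": 0.6},{"offset": [0.338,-0.504,0],"rotation": [0,0,-0.228],"claw": 0.6},{"offset": [0.338,-0.504,0],"rotation": [0,0,-0.228],"claw": 0.6},{"offset": [0.338,-0.504,0],"rotation": [0,0,-0.228],"claw": 0.6}]'

```text
clock: 10.35
tcp_pos: [0.5201, -0.2523, 0.1201]
orientation: [2.728, 1.558, -0.001]
contact_force: [-0.0, -0.2, 0.3]
grip_width: 0.0514
gripper_force: 0.0
```

drive_tool --rows '[{"offset": [0.647,-0.442,0.067],"rotation": [0,0,-0.206],"claw": 0.6},{"offset": [0.647,-0.442,0.067],"rotation": [0,0,-0.206],"claw": 0.6},{"offset": [0.647,-0.442,0.067],"rotation": [0,0,-0.206],"claw": 0.6},{"offset": [0.647,-0.442,0.067],"rotation": [0,0,-0.206],"claw": 0.6},{"offset": [0.647,-0.442,0.067],"rotation": [0,0,-0.206],"claw": 0.6}]'

```text
clock: 10.77
tcp_pos: [0.5119, -0.1329, 0.1098]
orientation: [-2.345, -2.089, 0.001]
contact_force: [0.6, -0.9, 1.0]
grip_width: 0.0513
gripper_force: 0.0
```

drive_tool --rows '[{"offset": [0.769,-0.146,0.066],"rotation": [0,0,-0.206],"claw": 0.6},{"offset": [0.769,-0.146,0.066],"rotation": [0,0,-0.206],"claw": 0.6},{"offset": [0.769,-0.146,0.066],"rotation": [0,0,-0.206],"claw": 0.6},{"offset": [0.769,-0.146,0.066],"rotation": [0,0,-0.206],"claw": 0.6},{"offset": [0.769,-0.146,0.066],"rotation": [0,0,-0.206],"claw": 0.6},{"offset": [0.769,-0.146,0.066],"rotation": [0,0,-0.206],"claw": 0.6},{"offset": [0.769,-0.146,0.066],"rotation": [0,0,-0.206],"claw": 0.6},{"offset": [0.769,-0.146,0.066],"rotation": [0,0,-0.206],"claw": 0.6},{"offset": [0.769,-0.146,0.066],"rotation": [0,0,-0.206],"claw": 0.6}]'

```text
clock: 11.52
tcp_pos: [0.5037, -0.0186, 0.1004]
orientation: [1.873, 2.521, -0.001]
contact_force: [-0.9, 0.4, 0.2]
grip_width: 0.0513
gripper_force: 0.0
```

```bash
python3 st.py
```

```text
11.52 [503.7 -18.6 100.4] psi 16.8 tilt [ 0.    -0.001 -1.   ] w 51.3 gf 0.0 F [-0.9  0.4  0.2] q [-0.43  0.4   0.43  2.1  -0.25  0.69  0.45]
```

drive_tool --rows '[{"offset": [0.02,-0.005,0.1],"rotation": [0,0,0],"claw": 0.6},{"offset": [0.02,-0.005,0.3],"rotation": [0,0,0],"claw": 0.6},{"offset": [0.02,-0.005,0.48],"rotation": [0,0,0],"claw": 0.6},{"offset": [0.02,-0.005,0.55],"rotation": [0,0,0],"claw": 0.6},{"offset": [0.02,-0.005,0.575],"rotation": [0,0,0],"claw": 0.6},{"offset": [0.02,-0.005,0.575],"rotation": [0,0,0],"claw": 0.6},{"offset": [0.02,-0.005,0.575],"rotation": [0,0,0],"claw": 0.6}]'

```text
clock: 12.1
tcp_pos: [0.5027, -0.0147, 0.0149]
orientation: [1.869, 2.524, 0.001]
contact_force: [-0.0, -0.8, -0.1]
grip_width: 0.0512
gripper_force: 0.0
```

drive_tool --rows '[{"offset": [0,0,0],"rotation": [0,0,0],"claw": 0.2},{"offset": [0,0,0],"rotation": [0,0,0],"claw": 0.2},{"offset": [0,0,0],"rotation": [0,0,0],"claw": 0.2},{"offset": [0,0,0],"rotation": [0,0,0],"claw": 0.2},{"offset": [0,0,0],"rotation": [0,0,0],"claw": 0.2},{"offset": [0,0,0],"rotation": [0,0,0],"claw": 0.2},{"offset": [0,0,0],"rotation": [0,0,0],"claw": 0.2},{"offset": [0,0,0],"rotation": [0,0,0],"claw": 0.2}]'

```text
clock: 12.77
tcp_pos: [0.503, -0.0143, 0.0157]
orientation: [1.868, 2.524, 0.003]
contact_force: [-2.4, -0.1, 7.6]
grip_width: 0.0316
gripper_force: 69.4
```

drive_tool --rows '[{"offset": [0,0,-0.05],"rotation": [0,0,0],"claw": 0.2},{"offset": [0,0,-0.1],"rotation": [0,0,0],"claw": 0.2},{"offset": [0,0,-0.2],"rotation": [0,0,0],"claw": 0.2},{"offset": [0,0,-0.35],"rotation": [0,0,0],"claw": 0.2},{"offset": [0,0,-0.5],"rotation": [0,0,0],"claw": 0.2},{"offset": [0,0,-0.667],"rotation": [0,0,0],"claw": 0.2},{"offset": [0,0,-0.667],"rotation": [0,0,0],"claw": 0.2},{"offset": [0,0,-0.667],"rotation": [0,0,0],"claw": 0.2},{"offset": [0,0,-0.667],"rotation": [0,0,0],"claw": 0.2}]'

```text
clock: 13.52
tcp_pos: [0.5016, -0.014, 0.1142]
orientation: [-1.868, -2.526, -0.001]
contact_force: [-0.7, 0.7, -0.5]
grip_width: 0.0316
gripper_force: 70.1
```

```bash
python3 st.py; python3 look.py side s4.png 220 120 330 230
```

```text
13.52 [501.6 -14.  114.2] psi 17.0 tilt [ 0.  0. -1.] w 31.6 gf 70.1 F [-0.7  0.7 -0.5] q [-0.46  0.37  0.44  2.09 -0.24  0.72  0.44]
```

View pics/s4.png

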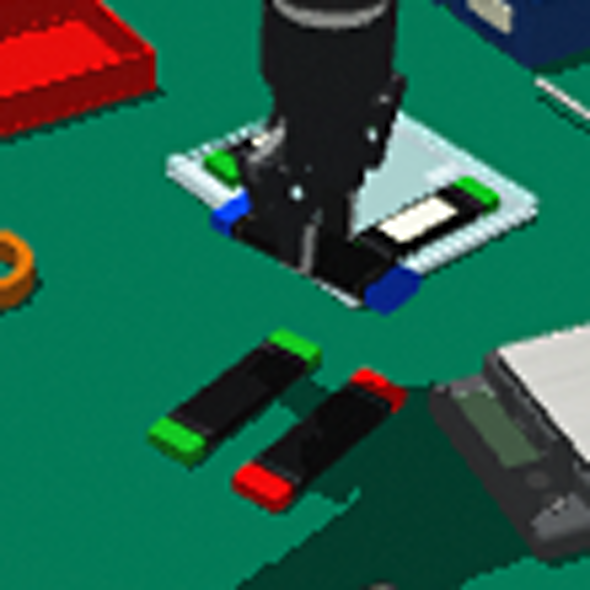

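Blue is held level at crop (310,265), and green and red are still side by side. Carrying it to the grey scale.

```bash
python3 plan.py '[[501.6,-14,114.2,17.1],[651.8,-158.4,95,79.2]]'
```

```text
[-0.607, 0.337, 0.064] rz -0.271 rows 6 -> [576.7, -86.2, 104.6, 48.2]
[-0.694, -0.025, 0.064] rz -0.271 rows 6 -> [651.7, -158.4, 95.0, 79.2]
```

drive_tool --rows '[{"offset": [-0.1,0.06,0.01],"rotation": [0,0,-0.05],"claw": 0.2},{"offset": [-0.607,0.337,0.064],"rotation": [0,0,-0.271],"claw": 0.2},{"offset": [-0.607,0.337,0.064],"rotation": [0,0,-0.271],"claw": 0.2},{"offset": [-0.607,0.337,0.064],"rotation": [0,0,-0.271],"claw": 0.2},{"offset": [-0.607,0.337,0.064],"rotation": [0,0,-0.271],"claw": 0.2},{"offset": [-0.607,0.337,0.064],"rotation": [0,0,-0.271],"claw": 0.2},{"offset": [-0.607,0.337,0.064],"rotation": [0,0,-0.271],"claw": 0.2}]'

```text
clock: 14.15
tcp_pos: [0.5759, -0.0865, 0.1032]
orientation: [-1.127, -2.93, 0.001]
contact_force: [-0.3, 0.4, -1.6]
grip_width: 0.0317
gripper_force: 70.1
```

drive_tool --rows '[{"offset": [-0.694,-0.025,0.064],"rotation": [0,0,-0.271],"claw": 0.2},{"offset": [-0.694,-0.025,0.064],"rotation": [0,0,-0.271],"claw": 0.2},{"offset": [-0.694,-0.025,0.064],"rotation": [0,0,-0.271],"claw": 0.2},{"offset": [-0.694,-0.025,0.064],"rotation": [0,0,-0.271],"claw": 0.2},{"offset": [-0.694,-0.025,0.064],"rotation": [0,0,-0.271],"claw": 0.2},{"offset": [-0.694,-0.025,0.064],"rotation": [0,0,-0.271],"claw": 0.2},{"offset": [-0.694,-0.025,0.064],"rotation": [0,0,-0.271],"claw": 0.2},{"offset": [-0.694,-0.025,0.064],"rotation": [0,0,-0.271],"claw": 0.2},{"offset": [-0.694,-0.025,0.064],"rotation": [0,0,-0.271],"claw": 0.2},{"offset": [-0.694,-0.025,0.064],"rotation": [0,0,-0.271],"claw": 0.2}]'

```text
clock: 14.98
tcp_pos: [0.6517, -0.1584, 0.095]
orientation: [-0.298, -3.127, 0.0]
contact_force: [0.7, 0.1, -0.8]
grip_width: 0.0314
gripper_force: 70.0
```

```bash
python3 st.py
```

```text
14.98 [ 651.7 -158.4   95. ] psi 79.1 tilt [-0. -0. -1.] w 31.4 gf 70.0 F [ 0.7  0.1 -0.8] q [ 0.04  0.61  0.16  1.68 -0.12  0.85  1.62]
```

drive_tool --rows '[{"offset": [0,0,0.1],"rotation": [0,0,0],"claw": 0.2},{"offset": [0,0,0.18],"rotation": [0,0,0],"claw": 0.2},{"offset": [0,0,0.23],"rotation": [0,0,0],"claw": 0.2},{"offset": [0,0,0.26],"rotation": [0,0,0],"claw": 0.2},{"offset": [0,0,0.27],"rotation": [0,0,0],"claw": 0.2},{"offset": [0,0,0.28],"rotation": [0,0,0],"claw": 0.2},{"offset": [0,0,0.28],"rotation": [0,0,0],"claw": 0.2},{"offset": [0,0,0.28],"rotation": [0,0,0],"claw": 0.2},{"offset": [0,0,0.28],"rotation": [0,0,0],"claw": 0.2}]'

```text
clock: 15.73
tcp_pos: [0.6511, -0.1586, 0.0539]
orientation: [-0.298, -3.126, -0.001]
contact_force: [-4.8, 0.7, 6.8]
grip_width: 0.0315
gripper_force: 71.0
```

Contact at 7 N, so it is seated. Releasing.

drive_tool --rows '[{"offset": [0,0,0],"rotation": [0,0,0],"claw": 0.45},{"offset": [0,0,0],"rotation": [0,0,0],"claw": 0.55},{"offset": [0,0,0],"rotation": [0,0,0],"claw": 0.6},{"offset": [0,0,0],"rotation": [0,0,0],"claw": 0.6},{"offset": [0,0,0],"rotation": [0,0,0],"claw": 0.6},{"offset": [0,0,-0.1],"rotation": [0,0,0],"claw": 0.6},{"offset": [0,0,-0.3],"rotation": [0,0,0],"claw": 0.6},{"offset": [0,0,-0.45],"rotation": [0,0,0],"claw": 0.6},{"offset": [0,0,-0.45],"rotation": [0,0,0],"claw": 0.6},{"offset": [0,0,-0.45],"rotation": [0,0,0],"claw": 0.6},{"offset": [0,0,-0.45],"rotation": [0,0,0],"claw": 0.6}]'

```text
clock: 16.65
tcp_pos: [0.6514, -0.1587, 0.1198]
orientation: [-0.298, -3.127, -0.0]
contact_force: [-0.2, 0.1, -0.5]
grip_width: 0.0514
gripper_force: 0.0
```

```bash
python3 st.py; python3 - <<'E'
from fit import *
Z=dict(green=.012,red=.012,blue=.062,yellow=.040)
for n in('top','side'):
    f=grab_frame(n)
    print(n,tapes(f,(.47,-.025,.13),Z,('green','red')),'\n',tapes(f,(.653,-.158,.11),Z,('blue',)),tapes(f,(.522,-.432,.12),Z,('yellow',)))
E
python3 plan.py '[[651.7,-158.4,120.5,79.2],[460.7,6,100,107.3],[460.7,6,3,107.3]]'
```

```text
16.65 [ 651.4 -158.7  119.8] psi 79.1 tilt [-0.001  0.    -1.   ] w 51.4 gf 0.0 F [-0.2  0.1 -0.5] q [ 0.03  0.59  0.16  1.67 -0.11  0.9   1.62]
top {'green': None, 'red': None} 
 {'blue': None} {'yellow': (array([ 522.7, -432.9]), np.float64(7.4), np.float64(115.0), array([43.1, 42.5]))}
side {'green': (array([457.7,   3.5]), np.float64(17.4), np.float64(120.7), array([13.7, 14. ])), 'red': (array([479. , -58.8]), np.float64(17.0), np.float64(119.6), array([13.1, 13.2]))} 
 {'blue': (array([ 644.7, -163.4]), np.float64(168.9), np.float64(119.6), array([62.7, 62.9]))} {'yellow': (array([ 518.9, -434.7]), np.float64(7.3), np.float64(121.0), array([41. , 40.3]))}
[0.728, 0.419, 0.068] rz -0.123 rows 5 -> [556.2, -76.2, 110.3, 93.3]
[0.604, 0.584, 0.069] rz -0.122 rows 5 -> [460.7, 6.0, 99.9, 107.3]
[0.0, -0.0, 0.646] rz -0.0 rows 4 -> [460.7, 6.0, 3.0, 107.3]
```

drive_tool --rows '[{"offset": [0.728,0.419,0.068],"rotation": [0,0,-0.123],"claw": 0.6},{"offset": [0.728,0.419,0.068],"rotation": [0,0,-0.123],"claw": 0.6},{"offset": [0.728,0.419,0.068],"rotation": [0,0,-0.123],"claw": 0.6},{"offset": [0.728,0.419,0.068],"rotation": [0,0,-0.123],"claw": 0.6},{"offset": [0.728,0.419,0.068],"rotation": [0,0,-0.123],"claw": 0.6}]'

```text
clock: 17.17
tcp_pos: [0.5536, -0.0745, 0.1089]
orientation: [0.093, -3.136, -0.002]
contact_force: [0.4, -0.2, 0.5]
grip_width: 0.0509
gripper_force: 0.0
```

drive_tool --rows '[{"offset": [0.604,0.584,0.069],"rotation": [0,0,-0.122],"claw": 0.6},{"offset": [0.604,0.584,0.069],"rotation": [0,0,-0.122],"claw": 0.6},{"offset": [0.604,0.584,0.069],"rotation": [0,0,-0.122],"claw": 0.6},{"offset": [0.604,0.584,0.069],"rotation": [0,0,-0.122],"claw": 0.6},{"offset": [0.604,0.584,0.069],"rotation": [0,0,-0.122],"claw": 0.6},{"offset": [0.604,0.584,0.069],"rotation": [0,0,-0.122],"claw": 0.6},{"offset": [0.604,0.584,0.069],"rotation": [0,0,-0.122],"claw": 0.6},{"offset": [0.604,0.584,0.069],"rotation": [0,0,-0.122],"claw": 0.6},{"offset": [0.604,0.584,0.069],"rotation": [0,0,-0.122],"claw": 0.6}]'

```text
clock: 17.92
tcp_pos: [0.4622, 0.005, 0.0999]
orientation: [-0.467, 3.106, -0.0]
contact_force: [-0.0, 0.6, -0.0]
grip_width: 0.0514
gripper_force: 0.0
```

```bash
python3 st.py;  python3 - <<'E'
from fit import *
f=grab_frame('top');W,H,S,V=load(f);X,Y,Z=[W[...,i] for i in range(3)]
print(tapes(f,(.653,-.158,.11),dict(blue=.062),('blue',)))
b=np.hypot(X-.66,Y+.155)<.11
print('pan z50',rect(f,b&(Z>.042)&(Z<.075)&((V>140)&(S<60)|(V<60)|(H>100)&(S>100)),.05))
save('t2.png',cv2.resize(f['frame'][80:180,230:340],None,fx=5,fy=5,interpolation=cv2.INTER_CUBIC))
E
```

```text
17.92 [462.2   5.   99.9] psi 107.1 tilt [ 0.001 -0.    -1.   ] w 51.4 gf 0.0 F [-0.   0.6 -0. ] q [-0.15  0.32  0.    2.17 -0.    0.65  1.72]
{'blue': (array([ 649.9, -159.1]), np.float64(169.3), np.float64(114.9), array([64.7, 65.8]))}
pan z50 (array([ 654.8, -158.2]), array([149.7, 126.1]), -10.7)
```

View pics/t2.png

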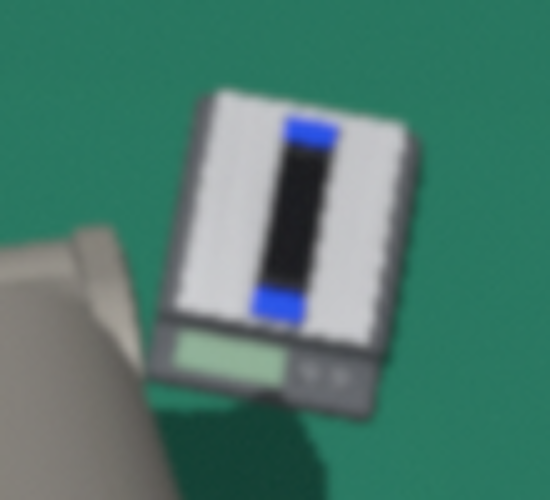

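Blue lies flat on the pan, within about 4 mm of its middle. Now grasping green.

drive_tool --rows '[{"offset": [0,0,0.1],"rotation": [0,0,0],"claw": 0.6},{"offset": [0,0,0.3],"rotation": [0,0,0],"claw": 0.6},{"offset": [0,0,0.5],"rotation": [0,0,0],"claw": 0.6},{"offset": [0,0,0.6],"rotation": [0,0,0],"claw": 0.6},{"offset": [0,0,0.63],"rotation": [0,0,0],"claw": 0.6},{"offset": [0,0,0.643],"rotation": [0,0,0],"claw": 0.6},{"offset": [0,0,0.643],"rotation": [0,0,0],"claw": 0.6},{"offset": [0,0,0.643],"rotation": [0,0,0],"claw": 0.6}]'

```text
clock: 18.63
tcp_pos: [0.462, 0.0058, 0.0044]
orientation: [-0.469, 3.105, -0.0]
contact_force: [0.6, -0.6, 0.4]
grip_width: 0.0511
gripper_force: 0.0
```

drive_tool --rows '[{"offset": [0,0,0],"rotation": [0,0,0],"claw": 0.2},{"offset": [0,0,0],"rotation": [0,0,0],"claw": 0.2},{"offset": [0,0,0],"rotation": [0,0,0],"claw": 0.2},{"offset": [0,0,0],"rotation": [0,0,0],"claw": 0.2},{"offset": [0,0,0],"rotation": [0,0,0],"claw": 0.2},{"offset": [0,0,0],"rotation": [0,0,0],"claw": 0.2},{"offset": [0,0,0],"rotation": [0,0,0],"claw": 0.2},{"offset": [0,0,0],"rotation": [0,0,0],"claw": 0.2}]'

```text
clock: 19.3
tcp_pos: [0.462, 0.006, 0.0049]
orientation: [-0.469, 3.104, 0.0]
contact_force: [-1.1, 0.7, 9.1]
grip_width: 0.0312
gripper_force: 68.8
```

drive_tool --rows '[{"offset": [0,0,-0.05],"rotation": [0,0,0],"claw": 0.2},{"offset": [0,0,-0.1],"rotation": [0,0,0],"claw": 0.2},{"offset": [0,0,-0.2],"rotation": [0,0,0],"claw": 0.2},{"offset": [0,0,-0.35],"rotation": [0,0,0],"claw": 0.2},{"offset": [0,0,-0.5],"rotation": [0,0,0],"claw": 0.2},{"offset": [0,0,-0.6],"rotation": [0,0,0],"claw": 0.2},{"offset": [0,0,-0.6],"rotation": [0,0,0],"claw": 0.2},{"offset": [0,0,-0.6],"rotation": [0,0,0],"claw": 0.2},{"offset": [0,0,-0.6],"rotation": [0,0,0],"claw": 0.2}]'

```text
clock: 20.05
tcp_pos: [0.4606, 0.0058, 0.0932]
orientation: [0.47, -3.106, -0.0]
contact_force: [-1.0, 0.5, -2.6]
grip_width: 0.0319
gripper_force: 70.3
```

```bash
python3 st.py; python3 look.py side s5.png 220 110 330 220; python3 plan.py '[[462.2,5,93,107.2],[656.5,153.7,70,96]]'
```

```text
20.05 [460.6   5.8  93.2] psi 107.2 tilt [-0. -0. -1.] w 31.9 gf 70.3 F [-1.   0.5 -2.6] q [-0.15  0.33  0.    2.17 -0.    0.64  1.72]
[-0.765, 0.282, 0.077] rz 0.049 rows 5 -> [559.3, 79.3, 81.4, 101.6]
[-0.734, 0.356, 0.076] rz 0.049 rows 5 -> [656.4, 153.8, 70.0, 96.0]
```

View pics/s5.png

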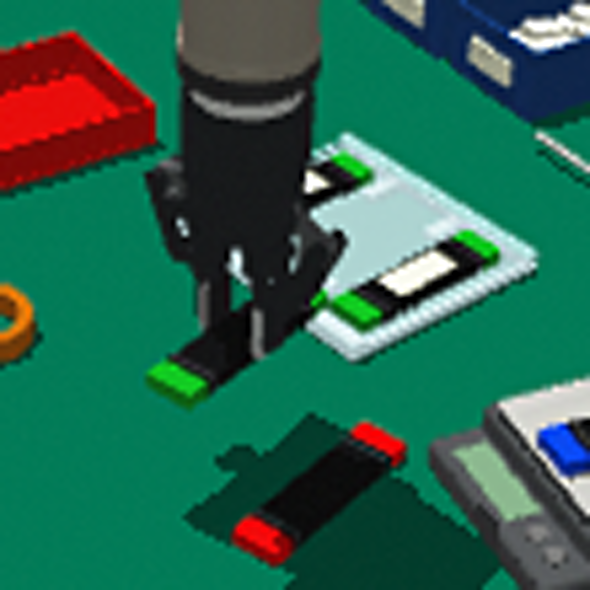

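Green is held level and red is untouched. Carrying green to the tray.

drive_tool --rows '[{"offset": [-0.15,0.056,0.01],"rotation": [0,0,0.01],"claw": 0.2},{"offset": [-0.4,0.15,0.04],"rotation": [0,0,0.03],"claw": 0.2},{"offset": [-0.765,0.282,0.077],"rotation": [0,0,0.049],"claw": 0.2},{"offset": [-0.765,0.282,0.077],"rotation": [0,0,0.049],"claw": 0.2},{"offset": [-0.765,0.282,0.077],"rotation": [0,0,0.049],"claw": 0.2},{"offset": [-0.765,0.282,0.077],"rotation": [0,0,0.049],"claw": 0.2}]'

```text
clock: 20.6
tcp_pos: [0.5576, 0.0808, 0.0802]
orientation: [0.319, -3.122, 0.001]
contact_force: [-0.6, -1.0, -2.3]
grip_width: 0.0314
gripper_force: 70.2
```

drive_tool --rows '[{"offset": [-0.734,0.356,0.076],"rotation": [0,0,0.049],"claw": 0.2},{"offset": [-0.734,0.356,0.076],"rotation": [0,0,0.049],"claw": 0.2},{"offset": [-0.734,0.356,0.076],"rotation": [0,0,0.049],"claw": 0.2},{"offset": [-0.734,0.356,0.076],"rotation": [0,0,0.049],"claw": 0.2},{"offset": [-0.734,0.356,0.076],"rotation": [0,0,0.049],"claw": 0.2},{"offset": [-0.734,0.356,0.076],"rotation": [0,0,0.049],"claw": 0.2},{"offset": [-0.734,0.356,0.076],"rotation": [0,0,0.049],"claw": 0.2},{"offset": [-0.734,0.356,0.076],"rotation": [0,0,0.049],"claw": 0.2},{"offset": [-0.734,0.356,0.076],"rotation": [0,0,0.049],"claw": 0.2}]'

```text
clock: 21.35
tcp_pos: [0.6547, 0.1532, 0.0707]
orientation: [0.161, -3.137, 0.001]
contact_force: [-0.1, 0.1, -1.8]
grip_width: 0.0313
gripper_force: 70.3
```

```bash
python3 st.py; python3 look.py side s6.png 230 90 350 210
```

```text
21.35 [654.7 153.2  70.7] psi 95.9 tilt [-0. -0. -1.] w 31.3 gf 70.3 F [-0.1  0.1 -1.8] q [-0.36  0.64  0.05  1.68 -0.04  0.82  1.38]
```

View pics/s6.png

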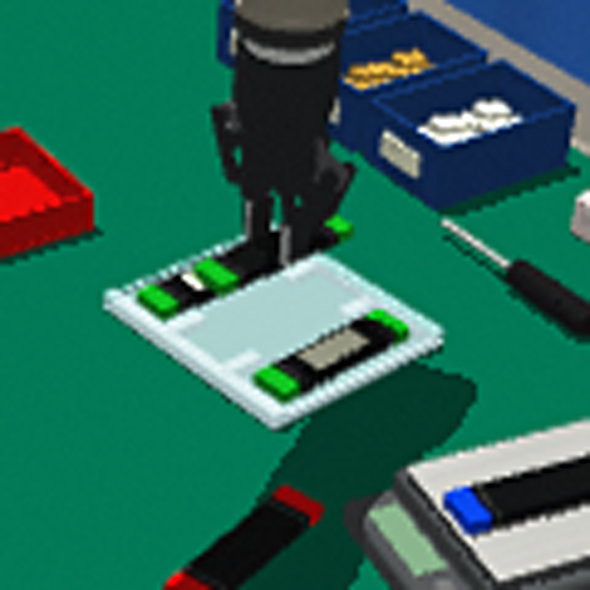

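Green hangs over the middle pocket, and the height explains the shift in view. Lowering it.

drive_tool --rows '[{"offset": [-0.01,0,0.1],"rotation": [0,0,0],"claw": 0.2},{"offset": [-0.01,0,0.22],"rotation": [0,0,0],"claw": 0.2},{"offset": [-0.01,0,0.32],"rotation": [0,0,0],"claw": 0.2},{"offset": [-0.01,0,0.37],"rotation": [0,0,0],"claw": 0.2},{"offset": [-0.01,0,0.39],"rotation": [0,0,0],"claw": 0.2},{"offset": [-0.01,0,0.4],"rotation": [0,0,0],"claw": 0.2},{"offset": [-0.01,0,0.407],"rotation": [0,0,0],"claw": 0.2},{"offset": [-0.01,0,0.407],"rotation": [0,0,0],"claw": 0.2},{"offset": [-0.01,0,0.407],"rotation": [0,0,0],"claw": 0.2}]'

```text
clock: 22.15
tcp_pos: [0.6564, 0.1546, 0.01]
orientation: [0.163, -3.136, 0.0]
contact_force: [-4.7, -1.5, 5.2]
grip_width: 0.0313
gripper_force: 71.0
```

drive_tool --rows '[{"offset": [0,0,0],"rotation": [0,0,0],"claw": 0.45},{"offset": [0,0,0],"rotation": [0,0,0],"claw": 0.52},{"offset": [0,0,0],"rotation": [0,0,0],"claw": 0.52},{"offset": [0,0,0],"rotation": [0,0,0],"claw": 0.52},{"offset": [0,0,0],"rotation": [0,0,0],"claw": 0.52},{"offset": [0,0,-0.1],"rotation": [0,0,0],"claw": 0.52},{"offset": [0,0,-0.3],"rotation": [0,0,0],"claw": 0.52},{"offset": [0,0,-0.5],"rotation": [0,0,0],"claw": 0.52},{"offset": [0,0,-0.6],"rotation": [0,0,0],"claw": 0.6},{"offset": [0,0,-0.6],"rotation": [0,0,0],"claw": 0.6},{"offset": [0,0,-0.6],"rotation": [0,0,0],"claw": 0.6}]'

```text
clock: 23.07
tcp_pos: [0.6578, 0.1549, 0.1016]
orientation: [-0.163, 3.134, 0.001]
contact_force: [-0.4, -0.3, -1.1]
grip_width: 0.0513
gripper_force: 0.0
```

```bash
python3 st.py; python3 - <<'E'
from fit import *
Z=dict(green=.017,red=.012,blue=.062,yellow=.040)
f=grab_frame('top'); print(tapes(f,(.48,-.06,.13),Z,('red',)))
f=grab_frame('side'); print(tapes(f,(.48,-.06,.13),Z,('red',)))
for p in((.65,.218),(.657,.153),(.664,.087)):print(tapes(f,(*p,.075),Z,('green',)))
E
python3 plan.py '[[656.4,154,100,96],[481.5,-57,90,107.3]]'
```

```text
23.07 [657.8 154.9 101.6] psi 96.0 tilt [ 0.003  0.001 -1.   ] w 51.3 gf 0.0 F [-0.4 -0.3 -1.1] q [-0.36  0.61  0.05  1.66 -0.04  0.87  1.38]
{'red': (array([482.1, -56. ]), np.float64(17.2), np.float64(117.7), array([13.6, 14.6]))}
{'red': (array([478.5, -58.7]), np.float64(17.2), np.float64(120.7), array([13.7, 13.2]))}
{'green': (array([645.4, 215.8]), np.float64(4.9), np.float64(121.1), array([17.5, 17.8]))}
{'green': (array([652. , 148.8]), np.float64(4.9), np.float64(120.3), array([18.1, 17.6]))}
{'green': (array([660.9,  83.7]), np.float64(9.3), np.float64(121.0), array([17.9, 17.5]))}
[0.653, -0.639, 0.033] rz -0.049 rows 5 -> [569.0, 48.4, 95.0, 101.6]
[0.713, -0.571, 0.034] rz -0.05 rows 5 -> [481.5, -57.0, 90.0, 107.3]
```

Green is down in the pocket (top at 17–18 mm) and its neighbours have not moved. On to red at (482,-56.5).

drive_tool --rows '[{"offset": [0.653,-0.639,0.033],"rotation": [0,0,-0.049],"claw": 0.6},{"offset": [0.653,-0.639,0.033],"rotation": [0,0,-0.049],"claw": 0.6},{"offset": [0.653,-0.639,0.033],"rotation": [0,0,-0.049],"claw": 0.6},{"offset": [0.653,-0.639,0.033],"rotation": [0,0,-0.049],"claw": 0.6},{"offset": [0.653,-0.639,0.033],"rotation": [0,0,-0.049],"claw": 0.6}]'

```text
clock: 23.58
tcp_pos: [0.5657, 0.0445, 0.093]
orientation: [0.308, -3.121, 0.003]
contact_force: [-0.6, 0.2, 0.3]
grip_width: 0.0514
gripper_force: 0.0
```

drive_tool --rows '[{"offset": [0.713,-0.571,0.034],"rotation": [0,0,-0.05],"claw": 0.6},{"offset": [0.713,-0.571,0.034],"rotation": [0,0,-0.05],"claw": 0.6},{"offset": [0.713,-0.571,0.034],"rotation": [0,0,-0.05],"claw": 0.6},{"offset": [0.713,-0.571,0.034],"rotation": [0,0,-0.05],"claw": 0.6},{"offset": [0.713,-0.571,0.034],"rotation": [0,0,-0.05],"claw": 0.6},{"offset": [0.713,-0.571,0.034],"rotation": [0,0,-0.05],"claw": 0.6},{"offset": [0.713,-0.571,0.034],"rotation": [0,0,-0.05],"claw": 0.6},{"offset": [0.713,-0.571,0.034],"rotation": [0,0,-0.05],"claw": 0.6},{"offset": [0.713,-0.571,0.034],"rotation": [0,0,-0.05],"claw": 0.6}]'

```text
clock: 24.33
tcp_pos: [0.4829, -0.0547, 0.0893]
orientation: [-0.477, 3.105, 0.001]
contact_force: [0.5, 0.7, 0.8]
grip_width: 0.051
gripper_force: 0.0
```

```bash
python3 st.py
```

```text
24.33 [482.9 -54.7  89.3] psi 107.5 tilt [ 0.001  0.001 -1.   ] w 51.0 gf 0.0 F [0.5 0.7 0.8] q [-0.02  0.37  0.01  2.12 -0.01  0.65  1.87]
```

drive_tool --rows '[{"offset": [0.01,-0.01,0.1],"rotation": [0,0,0],"claw": 0.6},{"offset": [0.01,-0.01,0.3],"rotation": [0,0,0],"claw": 0.6},{"offset": [0.01,-0.01,0.45],"rotation": [0,0,0],"claw": 0.6},{"offset": [0.01,-0.01,0.54],"rotation": [0,0,0],"claw": 0.6},{"offset": [0.01,-0.01,0.57],"rotation": [0,0,0],"claw": 0.6},{"offset": [0.01,-0.01,0.57],"rotation": [0,0,0],"claw": 0.6},{"offset": [0.01,-0.01,0.57],"rotation": [0,0,0],"claw": 0.6}]'

```text
clock: 24.92
tcp_pos: [0.4815, -0.0576, 0.0042]
orientation: [-0.474, 3.105, 0.0]
contact_force: [-0.2, 0.1, 1.1]
grip_width: 0.0514
gripper_force: 0.0
```

drive_tool --rows '[{"offset": [0,0,0],"rotation": [0,0,0],"claw": 0.2},{"offset": [0,0,0],"rotation": [0,0,0],"claw": 0.2},{"offset": [0,0,0],"rotation": [0,0,0],"claw": 0.2},{"offset": [0,0,0],"rotation": [0,0,0],"claw": 0.2},{"offset": [0,0,0],"rotation": [0,0,0],"claw": 0.2},{"offset": [0,0,0],"rotation": [0,0,0],"claw": 0.2},{"offset": [0,0,0],"rotation": [0,0,0],"claw": 0.2},{"offset": [0,0,0],"rotation": [0,0,0],"claw": 0.2}]'

```text
clock: 25.58
tcp_pos: [0.4818, -0.0579, 0.0053]
orientation: [-0.473, 3.103, -0.0]
contact_force: [-0.9, 0.4, 6.0]
grip_width: 0.0315
gripper_force: 69.0
```

drive_tool --rows '[{"offset": [0,0,-0.05],"rotation": [0,0,0],"claw": 0.2},{"offset": [0,0,-0.1],"rotation": [0,0,0],"claw": 0.2},{"offset": [0,0,-0.2],"rotation": [0,0,0],"claw": 0.2},{"offset": [0,0,-0.35],"rotation": [0,0,0],"claw": 0.2},{"offset": [0,0,-0.5],"rotation": [0,0,0],"claw": 0.2},{"offset": [0,0,-0.65],"rotation": [0,0,0],"claw": 0.2},{"offset": [0,0,-0.73],"rotation": [0,0,0],"claw": 0.2},{"offset": [0,0,-0.73],"rotation": [0,0,0],"claw": 0.2},{"offset": [0,0,-0.73],"rotation": [0,0,0],"claw": 0.2},{"offset": [0,0,-0.73],"rotation": [0,0,0],"claw": 0.2}]'

```text
clock: 26.42
tcp_pos: [0.4802, -0.0581, 0.113]
orientation: [0.473, -3.105, -0.0]
contact_force: [-0.4, -0.5, -0.6]
grip_width: 0.0313
gripper_force: 69.9
```

```bash
python3 st.py; python3 look.py side s7.png 220 110 330 220; python3 plan.py '[[481.5,-56.5,113.5,107.4],[513,412,90,88.6]]'
```

```text
26.42 [480.2 -58.1 113. ] psi 107.3 tilt [-0.001  0.    -1.   ] w 31.3 gf 69.9 F [-0.4 -0.5 -0.6] q [-0.02  0.33  0.01  2.11 -0.01  0.7   1.87]
[-0.284, 0.729, 0.039] rz 0.041 rows 5 -> [489.5, 60.6, 107.6, 102.7]
[-0.223, 0.75, 0.039] rz 0.041 rows 5 -> [497.3, 177.7, 101.8, 98.0]
[-0.16, 0.766, 0.039] rz 0.041 rows 5 -> [505.1, 294.8, 96.0, 93.3]
[-0.098, 0.777, 0.04] rz 0.041 rows 5 -> [513.1, 412.0, 90.0, 88.6]
```

View pics/s7.png

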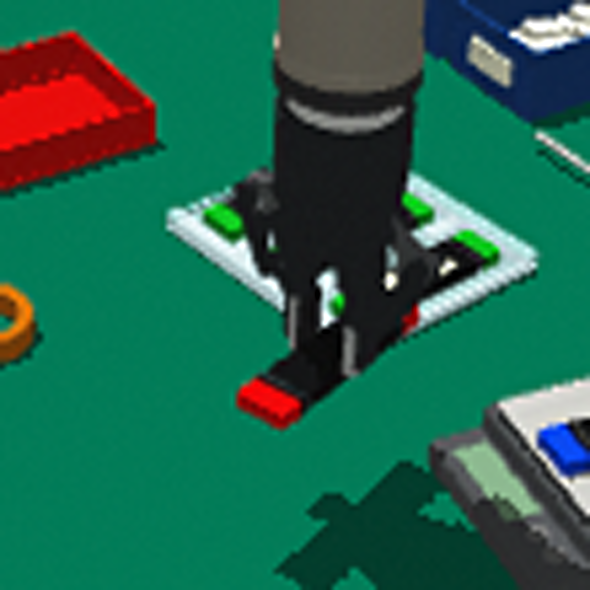

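Red is held level. Carrying it to the reject tray.

drive_tool --rows '[{"offset": [-0.06,0.15,0.01],"rotation": [0,0,0.01],"claw": 0.2},{"offset": [-0.16,0.4,0.02],"rotation": [0,0,0.02],"claw": 0.2},{"offset": [-0.284,0.729,0.039],"rotation": [0,0,0.041],"claw": 0.2},{"offset": [-0.284,0.729,0.039],"rotation": [0,0,0.041],"claw": 0.2},{"offset": [-0.284,0.729,0.039],"rotation": [0,0,0.041],"claw": 0.2},{"offset": [-0.284,0.729,0.039],"rotation": [0,0,0.041],"claw": 0.2}]'

```text
clock: 26.97
tcp_pos: [0.4881, 0.0594, 0.1065]
orientation: [0.349, -3.12, 0.001]
contact_force: [-0.0, -0.8, -1.9]
grip_width: 0.032
gripper_force: 69.9
```

drive_tool --rows '[{"offset": [-0.223,0.75,0.039],"rotation": [0,0,0.041],"claw": 0.2},{"offset": [-0.223,0.75,0.039],"rotation": [0,0,0.041],"claw": 0.2},{"offset": [-0.223,0.75,0.039],"rotation": [0,0,0.041],"claw": 0.2},{"offset": [-0.223,0.75,0.039],"rotation": [0,0,0.041],"claw": 0.2},{"offset": [-0.223,0.75,0.039],"rotation": [0,0,0.041],"claw": 0.2}]'

```text
clock: 27.38
tcp_pos: [0.4968, 0.1764, 0.101]
orientation: [0.22, -3.133, 0.001]
contact_force: [0.4, -0.9, -0.9]
grip_width: 0.0313
gripper_force: 70.0
```

drive_tool --rows '[{"offset": [-0.16,0.766,0.039],"rotation": [0,0,0.041],"claw": 0.2},{"offset": [-0.16,0.766,0.039],"rotation": [0,0,0.041],"claw": 0.2},{"offset": [-0.16,0.766,0.039],"rotation": [0,0,0.041],"claw": 0.2},{"offset": [-0.16,0.766,0.039],"rotation": [0,0,0.041],"claw": 0.2},{"offset": [-0.16,0.766,0.039],"rotation": [0,0,0.041],"claw": 0.2}]'

```text
clock: 27.8
tcp_pos: [0.5051, 0.2926, 0.0952]
orientation: [0.09, -3.139, 0.002]
contact_force: [-0.2, -1.0, -1.9]
grip_width: 0.0314
gripper_force: 70.1
```

drive_tool --rows '[{"offset": [-0.098,0.777,0.04],"rotation": [0,0,0.041],"claw": 0.2},{"offset": [-0.098,0.777,0.04],"rotation": [0,0,0.041],"claw": 0.2},{"offset": [-0.098,0.777,0.04],"rotation": [0,0,0.041],"claw": 0.2},{"offset": [-0.098,0.777,0.04],"rotation": [0,0,0.041],"claw": 0.2},{"offset": [-0.098,0.777,0.04],"rotation": [0,0,0.041],"claw": 0.2},{"offset": [-0.098,0.777,0.04],"rotation": [0,0,0.041],"claw": 0.2},{"offset": [-0.098,0.777,0.04],"rotation": [0,0,0.041],"claw": 0.2},{"offset": [-0.098,0.777,0.04],"rotation": [0,0,0.041],"claw": 0.2},{"offset": [-0.098,0.777,0.04],"rotation": [0,0,0.041],"claw": 0.2}]'

```text
clock: 28.55
tcp_pos: [0.5138, 0.4084, 0.09]
orientation: [0.044, 3.141, -0.001]
contact_force: [0.9, -0.4, -0.5]
grip_width: 0.0315
gripper_force: 70.1
```

```bash
python3 st.py
```

```text
28.55 [513.8 408.4  90. ] psi 88.4 tilt [ 0.    -0.001 -1.   ] w 31.5 gf 70.1 F [ 0.9 -0.4 -0.5] q [-0.78  0.6   0.01  1.71 -0.01  0.83  0.78]
```

drive_tool --rows '[{"offset": [0,0.02,0.1],"rotation": [0,0,0],"claw": 0.2},{"offset": [0,0.02,0.25],"rotation": [0,0,0],"claw": 0.2},{"offset": [0,0.02,0.4],"rotation": [0,0,0],"claw": 0.2},{"offset": [0,0.02,0.48],"rotation": [0,0,0],"claw": 0.2},{"offset": [0,0.02,0.515],"rotation": [0,0,0],"claw": 0.2},{"offset": [0,0.02,0.53],"rotation": [0,0,0],"claw": 0.2},{"offset": [0,0.02,0.537],"rotation": [0,0,0],"claw": 0.2},{"offset": [0,0.02,0.542],"rotation": [0,0,0],"claw": 0.2},{"offset": [0,0.02,0.542],"rotation": [0,0,0],"claw": 0.2},{"offset": [0,0.02,0.542],"rotation": [0,0,0],"claw": 0.2}]'

```text
clock: 29.38
tcp_pos: [0.5132, 0.4134, 0.0094]
orientation: [0.041, 3.141, 0.0]
contact_force: [-3.7, -2.2, 5.0]
grip_width: 0.0316
gripper_force: 70.8
```

Seated. Releasing and backing off high.

drive_tool --rows '[{"offset": [0,0,0],"rotation": [0,0,0],"claw": 0.45},{"offset": [0,0,0],"rotation": [0,0,0],"claw": 0.55},{"offset": [0,0,0],"rotation": [0,0,0],"claw": 0.6},{"offset": [0,0,0],"rotation": [0,0,0],"claw": 0.6},{"offset": [0,0,0],"rotation": [0,0,0],"claw": 0.6},{"offset": [0,0,-0.1],"rotation": [0,0,0],"claw": 0.6},{"offset": [0,0,-0.3],"rotation": [0,0,0],"claw": 0.6},{"offset": [0,0,-0.55],"rotation": [0,0,0],"claw": 0.6},{"offset": [0,0,-0.8],"rotation": [0,0,0],"claw": 0.6},{"offset": [0,0,-1],"rotation": [0,0,0],"claw": 0.6},{"offset": [0.8,0.2,-1],"rotation": [0,0,0],"claw": 0.6},{"offset": [0.8,0.2,-1],"rotation": [0,0,0],"claw": 0.6},{"offset": [0.8,0.2,-1],"rotation": [0,0,0],"claw": 0.6},{"offset": [0.8,0.2,-1],"rotation": [0,0,0],"claw": 0.6},{"offset": [0.8,0.2,-1],"rotation": [0,0,0],"claw": 0.6},{"offset": [0.8,0.2,-1],"rotation": [0,0,0],"claw": 0.6},{"offset": [0.8,0.2,-1],"rotation": [0,0,0],"claw": 0.6}]'

```text
clock: 30.8
tcp_pos: [0.3956, 0.4459, 0.1592]
orientation: [0.044, 3.14, 0.0]
contact_force: [0.6, -0.2, -0.4]
grip_width: 0.0512
gripper_force: 0.0
```

```bash
python3 st.py; python3 - <<'E'
from fit import *
Z=dict(green=.017,red=.016,blue=.062,yellow=.040)
f=grab_frame('top');W,H,S,V=load(f)
for n,c,p in(('blue','blue',(.653,-.158,.11)),('yellow','yellow',(.522,-.432,.12)),('L','green',(.65,.218,.075)),('M','green',(.657,.153,.075)),('R','green',(.664,.087,.075))):print(n,tapes(f,p,Z,(c,)))
a=cv2.resize(f['frame'][80:220,60:200],(560,560),interpolation=cv2.INTER_CUBIC)
s=grab_frame('side');save('fin.png',cv2.resize(f['frame'][70:230,60:420],(798,355),interpolation=cv2.INTER_CUBIC));save('fin2.png',cv2.resize(s['frame'][100:180,180:290],(770,560),interpolation=cv2.INTER_CUBIC))
E
```

```text
30.8 [395.6 445.9 159.2] psi 88.4 tilt [ 0.001  0.    -1.   ] w 51.2 gf 0.0 F [ 0.6 -0.2 -0.4] q [-0.94  0.42 -0.01  1.82  0.01  0.9   0.59]
blue {'blue': (array([ 650. , -159.2]), np.float64(169.3), np.float64(114.7), array([64.9, 63.1]))}
yellow {'yellow': (array([ 522.8, -432.6]), np.float64(7.5), np.float64(115.3), array([42.5, 43.2]))}
L {'green': (array([649.3, 220. ]), np.float64(4.3), np.float64(114.3), array([19.9, 19.8]))}
M {'green': (array([655.8, 153.9]), np.float64(5.7), np.float64(114.2), array([20.6, 20.6]))}
R {'green': (array([664.7,  86.1]), np.float64(8.0), np.float64(114.3), array([19.6, 19.9]))}
```

View pics/fin.png

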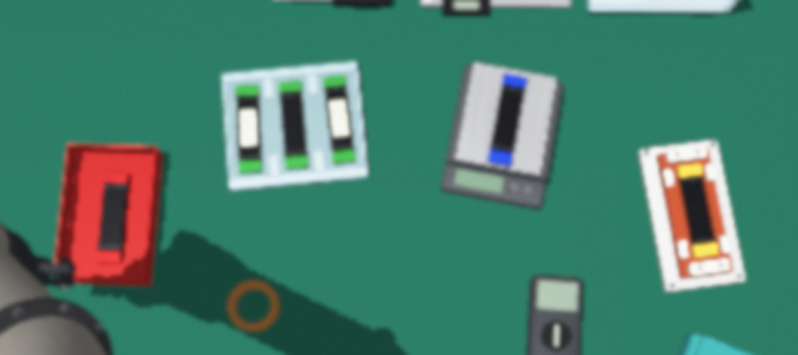

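View pics/fin2.png

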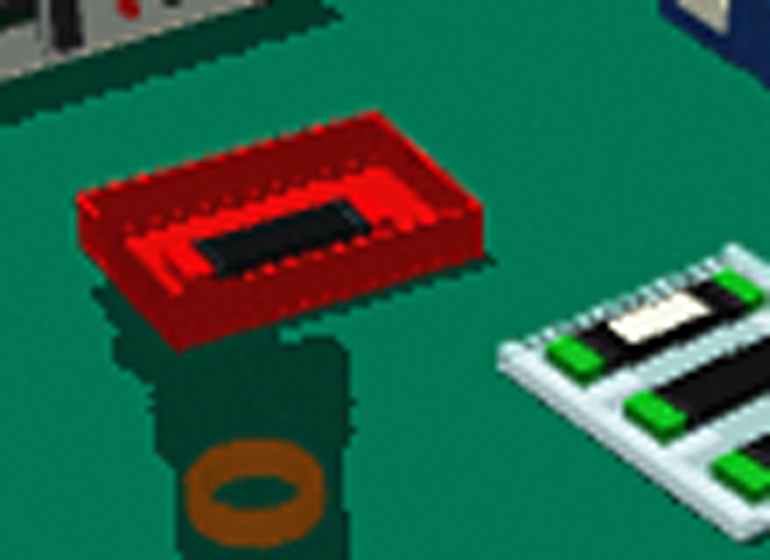

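All four packs lie flat in their places: red in the tray (102,217 in the first picture), green in the middle pocket (293,125), blue on the pan (507,120) and yellow in the nest (697,210). The seated tray packs have not moved. Handing in.

```bash
python3 -c "
from bench import hand_in
print(hand_in())"
```

```text
the job is handed in; nothing more can be done
None
```

All four packs are flat in their colour-coded places and the job is handed in at about 31 s; the two tray packs did not move, and blue sits about 4 mm off the pan's middle but fully on it.

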